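Put the laps away in their case

ROBOT

A 6-joint arm with a two-finger parallel gripper is mounted at the origin on the work surface. World frame = base frame: x ahead of the robot, y to its left, z up, the work surface at z = 0. Lengths are in m, angles in rad, forces in N, time in s.
With the tool pointing down it reaches from about 0.35 to 0.975 m from the base axis. Payload 4.9 kg.
Tool frame: the origin (TCP) lies at the very end of the fingers, on their centre line; the grasp point (between the pads) lies 19 mm behind it (ctrl.grip_point_offset is the distance from the TCP to the grasp point, in m); z points along the fingers, y is the line along which they close (so a half turn about z gives the same grasp; the last joint's range is limited). The gripper opens to 85 mm and grips with 20 to 120 N. Pads are 22 mm wide; open, the fingers measure 114 mm over their backs; the gripper's body (76 mm by 85 mm) begins 54 mm behind the grasp point. The pads swing forward as they close: fully open they stand 13 mm farther back than shut.
Start: joints at [-1.42, 0.053, 1.613, -0, 1.476, -0.119], TCP at [0.167, -0.602, 0.231] pointing down, gripper open.
Joint ranges: [-3.01, 3.01], [-1.01, 2.22], [0.06, 2.58], [-1.02, 4.17], [0.09, 2.62], [-3.14, 3.14]. Speed limits (rad/s): [2.57, 2.57, 3.14, 3.14, 3.14, 3.14].

INTERFACE

Orientations are given as a rotation vector (axis times angle).
In Python, from station import ctrl gives the robot as it stands.
- The arm moves only by the tool send_rows, never from a script. Its argument "rows" is a list of rows, each a list of 3 entries, a list of its own where there are three numbers: the finger opening in cm, from 0 to 8.54, then the shift along the tool's x, y, z in cm, then the turn about the tool's z in degrees. A call has 1 to 10 rows; each row shifts and turns the commanded pose from where the row before left it, along the tool's axes as they then stand; what a row does not reach is not made up. A row lasts 1/8 s, in which the tool goes at most 62.5 mm and 10.7 degrees, less where a joint would pass 70% of its speed; a pose out of reach is approached as far as the arm can. A call with a gripper value outside its range is refused whole. The fingers move at their own pace and stop on an object; "newtons" is the grip in N (left out, the last holds). Time passes only in rows, so rows that do not move let the fingers close. It gives the time, the measured TCP pose, the force, the opening and the grip force at its end, in the units of the state.
- ctrl.get_obs(): the state, without advancing time (a new reading comes with each control period).
- ctrl.get_image(name): name is "scene" or "top"; returns a dict with "frame" (480x640x3 uint8, red, green, blue), "range_z" (480x640 float32, m along the optical axis (not along the pixel's ray), 0 where there is no reading), "fx", "fy", "cx", "cy" (pixels), "cam_to_world" (4x4, takes a point from camera to world coordinates). Camera axes: x right, y down, z forward; pixel columns grow to the right and rows downward; lengths in m; the calibration is good to about 2 mm. A picture is of the moment at which its call begins.
- ctrl.finish_job(): hands the job in; it is judged then, once.
The state is a dict: "t": time; "q": joint angles; "dq": joint speeds; "effort": joint torques, N m; "tool_pos": TCP position; "tool_rot": TCP orientation; "contact_force": force on the tool from outside, world axes, zero at the start; "wrist_torque": the same for the moment, N m; "opening": finger opening in m; "grip_force": force on a finger pad.
Only numpy, scipy, OpenCV 4.12 (cv2) and the standard library are available. Lean on these libraries where they do the work, as an engineer would, in place of code of your own. Each camera call takes 0.05 s, during which the arm holds its last target. There are 200 camera calls.

TASK

Take the blue lid off the lap case, clear the two dressing bricks out of its bays and lay them in the white tray. Push every lap along its lane, without lifting it off, over the orange lip so that it drops flat into the bay beyond, then put the lid back on, fully seated. Leave the other things on the bench where they are.

Things in the scene. Friction and masses are not known exactly. Their poses are not given: they have to be found in the camera images.
- case: Grey lap case with an aluminium feed deck, fixed, 198 (x) by 383 (y) mm; origin on the bench, z up, +y the way laps are pushed. Its frame, mm: two lanes 90 wide centred at x = -48 and +48, parted by a 6 thick wall at x = 0, bounded by 6 thick walls at x = +-96; deck top z = 33, from the rear wall (inner face y = -205) to the lip. All walls are 50 high; the rear wall has a 50 wide notch down to the deck in each lane
- lip (a point): Middle of the flat top of the orange lip that crosses both lanes, at (0, 68, 37) mm in the case's frame, same axes. The lip ramps up from the deck (z 33) at case y = 52 to z 37 at y = 64, is flat to y = 72, then drops straight down into the bays
- deck (a point): Middle of the feed deck's top, at (0, -76.5, 33) mm in the case's frame, same axes. Two laps in a lane start with 35 to 55 mm clear between them; push the front one first, for two pushed together wedge at the lip
- bay_a (a point): Centre of the floor of the bay (pocket) of the lane at x = -48 mm, at (-48, 119, 6) mm in the case's frame, same axes. The bay runs from case y = 72 to 166 and is 90 wide; it takes two laps stacked (tops 24 above the floor); a red fill line is on its walls 32 above its floor
- bay_b (a point): Centre of the floor of the bay (pocket) of the lane at x = 48 mm, at (48, 119, 6) mm in the case's frame, same axes. The bay runs from case y = 72 to 166 and is 90 wide; it takes two laps stacked (tops 24 above the floor); a red fill line is on its walls 32 above its floor
- seat (a point): Place on the case, at (0, 119, 50) mm in its frame, same axes, where the centre of the lid plate's underside lies when the lid is seated; the handle's centre is then 21 mm above it, with the lid's x along the case's x, either way round
- lap0_mid (a point): Grinding lap, aluminium disc with green face, 80 mm diameter, 12 mm thick, 0.13 to 0.25 kg (may be absent); the point is its centre, half-way up; z is its axis. Starts flat on the feed deck, at most two to a lane, one behind the other; too wide to grasp. Centre 39 mm above the bench on the deck, 12 (first) or 24 mm (second) in a bay
- lap1_mid (a point): Grinding lap, aluminium disc with blue face, 80 mm diameter, 12 mm thick, 0.13 to 0.25 kg (may be absent); the point is its centre, half-way up; z is its axis. Starts flat on the feed deck, at most two to a lane, one behind the other; too wide to grasp. Centre 39 mm above the bench on the deck, 12 (first) or 24 mm (second) in a bay
- lap2_mid (a point): Grinding lap, aluminium disc with copper-coloured face, 80 mm diameter, 12 mm thick, 0.13 to 0.25 kg (may be absent); the point is its centre, half-way up; z is its axis. Starts flat on the feed deck, at most two to a lane, one behind the other; too wide to grasp. Centre 39 mm above the bench on the deck, 12 (first) or 24 mm (second) in a bay
- lap3_mid (a point): Grinding lap, aluminium disc with yellow face, 80 mm diameter, 12 mm thick, 0.13 to 0.25 kg (may be absent); the point is its centre, half-way up; z is its axis. Starts flat on the feed deck, at most two to a lane, one behind the other; too wide to grasp. Centre 39 mm above the bench on the deck, 12 (first) or 24 mm (second) in a bay
- brick0_mid (a point): Dressing brick: terracotta slab 70 by 70 by 14 mm with a pale wooden ridge handle on top, 24 thick (own x) by 50 long (own y) by 16 tall, 0.16 kg; the point is the handle's centre, 8 mm above the slab's top, 22 mm above what the brick lies on. Starts on the floor of a bay, under the lid, its handle about along the lane
- brick1_mid (a point): Dressing brick: terracotta slab 70 by 70 by 14 mm with a pale wooden ridge handle on top, 24 thick (own x) by 50 long (own y) by 16 tall, 0.16 kg; the point is the handle's centre, 8 mm above the slab's top, 22 mm above what the brick lies on. Starts on the floor of a bay, under the lid, its handle about along the lane
- lid_grip (a point): Centre of the lid's black ridge handle, 80 (x) by 20 thick (y) by 30 mm tall, 0.28 kg in all. Handle bottom on a blue plate 198 (x) by 110 (y) by 6 mm; point 21 mm above the plate's underside, 33 above the bottom of two grey stepped plugs (12 deep, 83 by 89 mm, lower 7 mm 77 by 83) at x = +-48. It starts seated on the case; set down it stands on them. They enter the bays with 2.5 to 3.5 mm to spare a side
- tray: White open brick tray, fixed, 190 (x) by 140 (y) mm, walls 5 mm thick and 22 mm high, floor 5 mm thick; origin under its centre, on the bench. Both bricks fit lying side by side, centred at x = -45 and +45 mm; starts empty, to the left or to the right of the case
- mat: Cork mat on the other side of the case, fixed, 160 (x) by 240 (y) by 4 mm (yaw varies), origin under its centre: a free place to set the lid meanwhile
- polish: Bystander: jar of polish, 56 mm diameter, 60 tall; origin at the centre of its underside
- brush: Bystander: brush lying flat, near the robot; leave it alone
- driver: Bystander: screwdriver lying flat, near the robot; leave it alone
- woodblock: Bystander: dark wooden block 90 by 60 by 50 mm; origin at the centre of its underside

How it is judged:
By the outcome, as a careful person would: the job done as asked, in the order asked, and still so for the second after the job is handed in, with the robot touching nothing.
Of lap0, lap1, lap2, lap3 only 3 to 4 are there at a start; the rules pass over those that are not, and their reading is None.
At some moment in a run one of lid, brick0, brick1 may be knocked a few centimetres aside while the robot is not near it.
Once in a run the grip may slacken for a moment while it holds something.
It also fails if it takes over 200 s, if anything falls off the work surface, if the arm or the gripper's body presses on something with over 40 N, if the wrist force passes 120 N, or if a joint passes its speed limit or range.

## Working session

There is one attempt and no reset: what is moved stays moved. The work goes in short steps, Python scripts to look and compute and a tool call to move; the robot and the scene stay as the last step left them, time stands still between calls to the robot, and variables do not carry over. Pictures are saved under pics/ and viewed, at most 14 in all, crops included, and the job is handed in when it is done.

Besides the shell and the picture viewer there is one more tool, called after ">>>" as name(argument=value, ...), one argument or row to a line, values as JSON. send_rows: Moves the arm, as the interface text tells. Its arguments: {"type":"object","properties":{"rows":{"type":"array","items":{"type":"array"}},"newtons":{"type":"number"}},"required":["rows"]}

```bash
ls; mkdir -p pics
cat > h.py <<'E'
import numpy as np, cv2
from station import ctrl
from scipy.spatial.transform import Rotation as R
def snap(n,fn=None):
    im=ctrl.get_image(n)
    if fn: cv2.imwrite('pics/'+fn,cv2.cvtColor(im['frame'],cv2.COLOR_RGB2BGR))
    return im
def cloud(im):
    z=im['range_z']; v,u=np.mgrid[0:480,0:640]
    P=np.stack([(u-im['cx'])/im['fx']*z,(v-im['cy'])/im['fy']*z,z],-1)
    T=np.array(im['cam_to_world']); return P@T[:3,:3].T+T[:3,3]
def ray(im,u,v,h):
    T=np.array(im['cam_to_world']); d=T[:3,:3]@np.array([(u-im['cx'])/im['fx'],(v-im['cy'])/im['fy'],1])
    return T[:3,3]+d*(h-T[2,3])/d[2]
E
python3 - <<'E'
from h import *
o=ctrl.get_obs()
for k in o: print(k,np.round(o[k],3))
print(R.from_rotvec(o['tool_rot']).as_matrix().round(3))
for n in('top','scene'):
    im=snap(n,n+'0.png'); print(n,np.round(im['cam_to_world'],3),im['fx'],im['cx'],im['cy'])
    np.save('/tmp/'+n+'.npy',cloud(im))
E
```

```text
pics
t 0.0
q [-1.42   0.053  1.614  0.     1.476 -0.119]
dq [ 0.    -0.001 -0.001  0.001 -0.001 -0.001]
effort [-1.0000e-03 -3.9368e+01 -3.7018e+01 -0.0000e+00  7.0000e-03  0.0000e+00]
tool_pos [ 0.166 -0.602  0.23 ]
tool_rot [-3.111 -0.422  0.   ]
contact_force [-0.734 -0.497  0.719]
wrist_torque [-0.007  0.001 -0.014]
grip_force 0.0
opening 0.085
[[ 0.964  0.266 -0.   ]
 [ 0.266 -0.964  0.002]
 [ 0.    -0.002 -1.   ]]
top [[-0.015 -0.997  0.078  0.436]
 [-1.     0.013 -0.02   0.02 ]
 [ 0.019 -0.078 -0.997  1.482]
 [ 0.     0.     0.     1.   ]] 587.1306282527088 315.9371189681543 235.62199426584957
scene [[ 0.69   0.38  -0.616  1.191]
 [ 0.724 -0.369  0.583 -0.613]
 [-0.005 -0.848 -0.529  0.636]
 [ 0.     0.     0.     1.   ]] 437.5927524194372 321.70520723657705 239.91791328710664
```

View pics/top0.png

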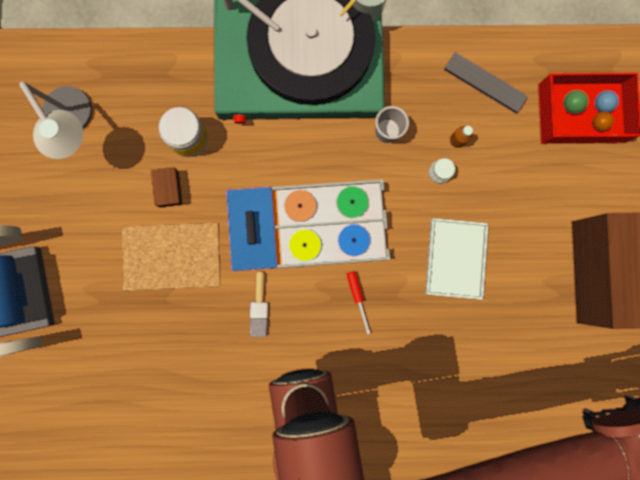

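View pics/scene0.png

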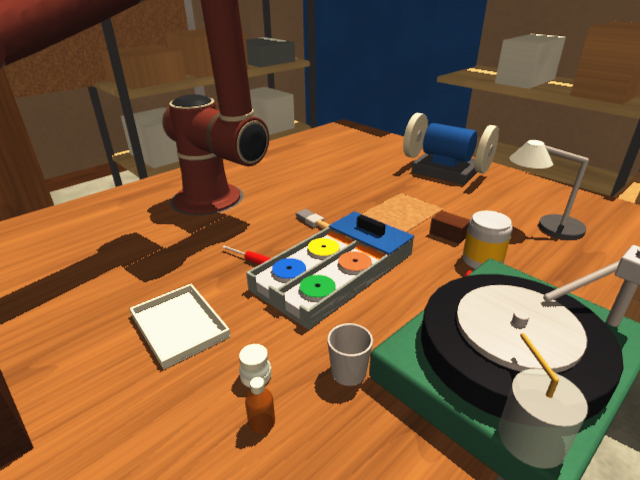

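The top view shows the case with +y toward image left. The lid handle is at about (251,228), with copper (300,206) and green (352,202) in lane b, and yellow (305,245) and blue (354,240) in lane a. The tray is at (457,259) and the mat at (171,256). The brush (259,305) and screwdriver (360,302) lie on the robot side of the case.

```bash
cat >> h.py <<'E'
def rect(P):
    (c,s,a)=cv2.minAreaRect((P[:,:2]*1000).astype(np.float32)); return np.round(c,1),np.round(s,1),round(a,2)
def blob(im,C,lo,hi,z,box):
    hsv=cv2.cvtColor(im['frame'],cv2.COLOR_RGB2HSV); m=(cv2.inRange(hsv,lo,hi)>0)
    m&=(C[...,2]>z[0])&(C[...,2]<z[1])&(C[...,0]>box[0])&(C[...,0]<box[1])&(C[...,1]>box[2])&(C[...,1]<box[3])
    return C[m]
E
python3 - <<'E'
from h import *
im=cv2.imread('pics/top0.png'); C=np.load('/tmp/top.npy')
d={'frame':im[...,::-1].copy()}
A=(0,0,0);B=(180,255,255)
def reg(u0,u1,v0,v1,z0,z1):
    P=C[v0:v1,u0:u1].reshape(-1,3); return P[(P[:,2]>z0)&(P[:,2]<z1)]
for n,a in dict(case=(215,400,170,280,.02,.07),wall=(278,400,170,280,.044,.056),lidplate=(215,285,170,280,.053,.062),handle=(215,285,190,270,.075,.095),tray=(415,500,210,310,.012,.03),mat=(115,225,215,300,.003,.008),jar=(155,210,100,165,.05,.07),block=(145,190,160,215,.04,.06),brush=(245,275,268,340,.006,.05),driver=(340,376,268,340,.006,.05)).items():
    P=reg(*a); print(n,len(P),rect(P),np.round(np.median(P,0)*1000,1), np.round(P.min(0)*1000),np.round(P.max(0)*1000))
for n,c in dict(cop=(300,206),gre=(352,202),yel=(305,245),blu=(354,240)).items():
    print(n,np.round(C[c[1]-3,c[0]-6]*1000,1))
E
```

```text
case 12372 (array([554.8,  11. ]), array([241.7, 386.5]), 3.27) [574.9  10.9  44.5] [ 441. -186.   20.] [686. 209.  70.]
wall 2984 (array([579.4, -45.3]), array([198.6, 271.2]), 3.36) [580.1 -65.1  47.4] [ 472. -185.   44.] [686.  84.  56.]
lidplate 2719 (array([569.1, 133.2]), array([198.3, 143.1]), 3.27) [567.9 146.7  56.4] [467.  67.  53.] [671. 209.  62.]
handle 285 (array([567.8, 149.6]), array([78.5, 20.6]), 3.89) [568.  148.8  85.1] [529. 138.  76.] [607. 161.  93.]
tray 714 (array([ 489. , -360.9]), array([143.3, 190.2]), 83.71) [ 490.3 -368.5   20.6] [ 389. -440.   12.] [ 590. -281.   30.]
mat 3434 (array([503. , 358.1]), array([275.7, 210.9]), 89.27) [505.3 355.9   4.9] [396. 221.   3.] [610. 495.   8.]
jar 91 (array([783.7, 295.2]), array([46.6, 99.9]), 38.46) [767.1 282.5  60.3] [755. 262.  50.] [833. 349.  70.]
block 919 (array([676. , 361.6]), array([91.6, 61.6]), 6.88) [675.  361.1  49.3] [628. 328.  40.] [723. 397.  59.]
brush 852 (array([383.6, 131.8]), array([ 69.8, 175.6]), 89.61) [365.6 135.2  18.1] [296.  97.   6.] [471. 167.  50.]
driver 470 (array([ 379.4, -111.7]), array([ 85.3, 177.6]), 87.62) [ 410.9 -106.3   20.2] [ 292. -157.    6.] [468. -66.  34.]
cop [629.4  43.5  45.3]
gre [637.3 -84.7  48.8]
yel [532.8  32.4  47.4]
blu [543.5 -87.9  46.9]
```

```bash
cat >> h.py <<'E'
O=np.array([.5749,.0303]); YAW=3.3
def case(x,y):
    a=np.radians(YAW); c,s=np.cos(a),np.sin(a); return O+np.array([c*x-s*y,s*x+c*y])/1000
def plan(xy,yaw):
    o=ctrl.get_obs(); M=R.from_rotvec(o['tool_rot']).as_matrix(); y0=np.degrees(np.arctan2(M[1,0],M[0,0]))
    d=M.T@np.array([xy[0]-o['tool_pos'][0],xy[1]-o['tool_pos'][1],0])
    print('t',round(o['t'],2),'pos',np.round(o['tool_pos'],4),'yaw',round(y0,2),'q',np.round(o['q'],2),'shift cm',np.round(d*100,2),'turn',round((y0-yaw+180)%360-180,2),'F',np.round(o['contact_force'],1),'open',round(o['opening']*100,2))
E
python3 - <<'E'
from h import *
im=snap('top')
c=np.array([ray(im,u,v,.004) for u,v in((122,227),(218,223),(219,287),(125,290))]);print(c.round(3),c.mean(0).round(3))
t=np.array([ray(im,u,v,.022) for u,v in((432,219),(488,222),(482,298),(427,294))]);print(t.round(3),t.mean(0).round(3))
plan(case(0,119),3.3)
E
```

```text
[[0.58  0.477 0.004]
 [0.587 0.236 0.004]
 [0.426 0.234 0.004]
 [0.422 0.468 0.004]] [0.503 0.354 0.004]
[[ 0.588 -0.302  0.022]
 [ 0.578 -0.443  0.022]
 [ 0.389 -0.421  0.022]
 [ 0.401 -0.284  0.022]] [ 0.489 -0.362  0.022]
t 0.15 pos [ 0.1665 -0.6019  0.2303] yaw 15.46 q [-1.42  0.05  1.61  0.    1.48 -0.12] shift cm [ 58.72 -61.68   0.11] turn 12.16 F [-0.3  0.6 -0.2] open 8.56
```

>>> send_rows(
  rows=[
    [8.5,[3.2,-3.4,0],0],
    [8.5,[3.2,-3.4,0],0],
    [8.5,[3.3,-3.4,0],0],
    [8.5,[3.3,-3.4,0],0],
    [8.5,[3.3,-3.4,0],0],
    [8.5,[3.3,-3.4,0],0],
    [8.5,[3.3,-3.4,0],0],
    [8.5,[3.3,-3.4,0],0],
    [8.5,[3.3,-3.5,0],0],
    [8.5,[3.3,-3.5,0],0],
  ],
  newtons=60,
)

```text
t: 1.4
tool_pos: [0.3919, -0.1838, 0.2311]
tool_rot: [3.113, 0.422, 0.0]
contact_force: [0.3, -1.2, -0.1]
opening: 0.0848
grip_force: 0.0
```

>>> send_rows(
  rows=[
    [8.5,[3.2,-3.4,0],0],
    [8.5,[3.2,-3.4,0],0],
    [8.5,[3.3,-3.4,0],0],
    [8.5,[3.3,-3.4,0],0],
    [8.5,[3.3,-3.4,0],0],
    [8.5,[3.3,-3.4,0],0],
    [8.5,[3.3,-3.4,0],6],
    [8.5,[0,0,0],6.2],
    [8.5,[0,0,0],0],
  ],
)

```text
t: 2.52
tool_pos: [0.5487, 0.1056, 0.2307]
tool_rot: [3.14, 0.093, -0.002]
contact_force: [-0.1, 0.5, -0.4]
opening: 0.0849
grip_force: 0.0
```

```bash
python3 -c "
from h import *
plan(case(0,119),3.3)"
```

```text
t 2.52 pos [0.5487 0.1056 0.2307] yaw 3.38 q [ 0.06 -0.1   1.77 -0.    1.48  1.57] shift cm [ 2.19 -4.23 -0.  ] turn 0.08 F [-0.1  0.5 -0.4] open 8.49
```

>>> send_rows(
  rows=[
    [8.5,[2.2,-4.2,0],0],
    [8.5,[0,0,4],0],
    [8.5,[0,0,4],0],
    [8.5,[0,0,4],0],
    [8.5,[0,0,3],0],
    [8.5,[0,0,1.6],0],
    [8.5,[0,0,0.6],0],
    [8.5,[0,0,0],0],
  ],
)

```text
t: 3.52
tool_pos: [0.569, 0.1482, 0.0601]
tool_rot: [-3.14, -0.09, -0.002]
contact_force: [0.0, 0.3, -0.5]
opening: 0.0852
grip_force: 0.0
```

```bash
python3 -c "
from h import *
plan(case(0,119),3.3)
im=snap('scene','s1.png')
a=cv2.imread('pics/s1.png')[170:330,260:460];cv2.imwrite('pics/s1c.png',cv2.resize(a,None,fx=4,fy=3.75,interpolation=cv2.INTER_CUBIC))"
```

```text
t 3.52 pos [0.569  0.1482 0.0601] yaw 3.27 q [0.13 0.13 1.83 0.   1.18 1.64] shift cm [-0.09 -0.1  -0.  ] turn -0.03 F [ 0.   0.3 -0.5] open 8.52
```

View pics/s1c.png

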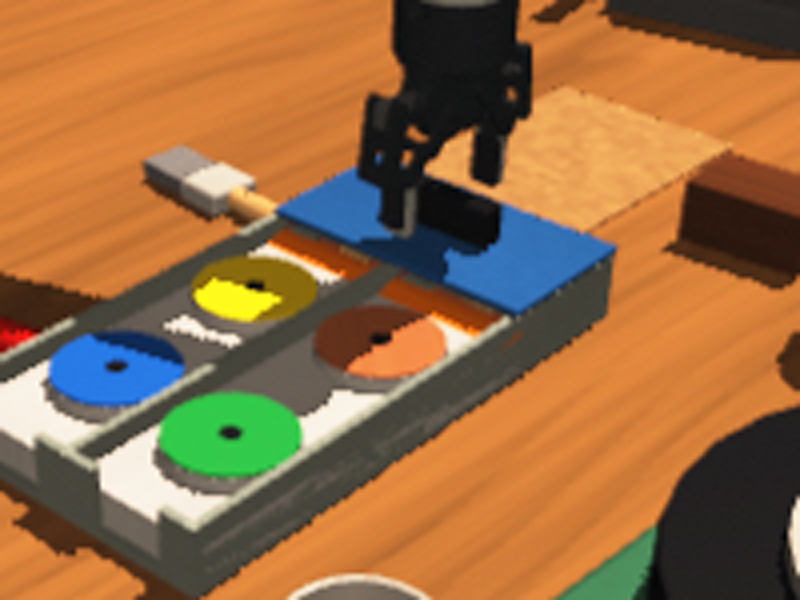

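The two fingers straddle the black handle, at about (405,205) and (487,155) in the crop, so I'll close.

>>> send_rows(
  rows=[
    [3,[0,0,0.1],0],
    [1.5,[0,0,0],0],
    [1,[0,0,0],0],
    [1,[0,0,0],0],
    [1,[0,0,0],0],
    [1,[0,0,0],0],
    [1,[0,0,0],0],
  ],
  newtons=90,
)

```text
t: 4.45
tool_pos: [0.5689, 0.1485, 0.0589]
tool_rot: [-3.14, -0.089, -0.002]
contact_force: [-0.3, 0.6, 4.6]
opening: 0.0187
grip_force: 91.1
```

```bash
python3 -c "
from h import *
plan(case(0,119),3.3)"
```

```text
t 4.45 pos [0.5689 0.1485 0.0589] yaw 3.26 q [0.13 0.13 1.83 0.   1.18 1.64] shift cm [-0.08 -0.07 -0.  ] turn -0.04 F [-0.3  0.6  4.6] open 1.87
```

>>> send_rows(
  rows=[
    [1,[0,0,-0.5],0],
    [1,[0,0,-0.5],0],
    [1,[0,0,-1],0],
    [1,[0,0,-2],0],
    [1,[0,0,-2],0],
    [1,[0,0,-2],0],
    [1,[0,0,0],0],
  ],
)

```text
t: 5.32
tool_pos: [0.5703, 0.1486, 0.1419]
tool_rot: [-3.14, -0.089, -0.009]
contact_force: [0.6, -0.3, -2.0]
opening: 0.0183
grip_force: 90.2
```

>>> send_rows(
  rows=[
    [1,[-1,-3.5,0],0],
    [1,[-1,-3.5,0],0],
    [1,[-1,-3.5,0],0],
    [1,[-1,-3.5,0],0],
    [1,[-1,-3.6,0],0],
    [1,[-1,-3.6,0],0],
    [1,[0,0,4],0],
    [1,[0,0,3],0],
    [1,[0,0,2],0],
    [1,[0,0,0],0],
  ],
)

```text
t: 6.58
tool_pos: [0.495, 0.3556, 0.0459]
tool_rot: [3.138, 0.089, -0.007]
contact_force: [0.2, -0.3, -1.6]
opening: 0.0182
grip_force: 90.1
```

```bash
python3 -c "
from h import *
plan((.497,.357),3.3)"
```

```text
t 6.58 pos [0.495  0.3556 0.0459] yaw 3.25 q [0.5  0.2  1.78 0.   1.17 2.02] shift cm [ 0.21 -0.13 -0.  ] turn -0.05 F [ 0.2 -0.3 -1.6] open 1.82
```

>>> send_rows(
  rows=[
    [1,[0,0,1],0],
    [1,[0,0,0.5],0],
    [1,[0,0,0.3],0],
    [1,[0,0,0.2],0],
    [1,[0,0,0],0],
  ],
)

```text
t: 7.2
tool_pos: [0.4965, 0.3565, 0.0284]
tool_rot: [-3.14, -0.089, -0.0]
contact_force: [-0.1, 0.5, -2.4]
opening: 0.0186
grip_force: 90.1
```

>>> send_rows(
  rows=[
    [1,[0,0,0.1],0],
    [1,[0,0,0.1],0],
    [1,[0,0,0.1],0],
    [1,[0,0,0],0],
  ],
)

```text
t: 7.7
tool_pos: [0.4964, 0.3565, 0.0252]
tool_rot: [3.14, 0.089, -0.0]
contact_force: [0.4, -0.8, -3.8]
opening: 0.0189
grip_force: 90.1
```

>>> send_rows(
  rows=[
    [1,[0,0,0.1],0],
    [1,[0,0,0.1],0],
    [1,[0,0,0],0],
  ],
)

```text
t: 8.07
tool_pos: [0.4967, 0.3567, 0.0249]
tool_rot: [3.14, 0.089, -0.0]
contact_force: [-4.2, -2.9, 7.2]
opening: 0.0184
grip_force: 91.5
```

>>> send_rows(
  rows=[
    [3,[0,0,-0.1],0],
    [5,[0,0,0],0],
    [5,[0,0,0],0],
    [5,[0,0,-3],0],
    [5,[0,0,-5],0],
    [5,[0,0,-5],-10],
    [4,[0,0,-2],-10],
    [4,[0,0,0],-10],
    [4,[0,0,0],-10],
    [4,[0,0,0],-10],
  ],
)

```text
t: 9.32
tool_pos: [0.4965, 0.3565, 0.1742]
tool_rot: [-2.804, -1.416, -0.0]
contact_force: [0.1, 1.1, -0.4]
opening: 0.0401
grip_force: 0.0
```

>>> send_rows(
  rows=[
    [4,[0,0,0],-10],
    [4,[0,0,0],-10],
    [4,[0,0,0],-10],
    [4,[0,0,0],-10],
    [4,[0,0,0],0],
  ],
)

```text
t: 9.95
tool_pos: [0.4965, 0.3565, 0.1741]
tool_rot: [-2.16, -2.281, 0.0]
contact_force: [-0.9, 0.8, -0.5]
opening: 0.0403
grip_force: 0.0
```

Run:
```python
from h import *
plan(case(-48,119),93.3)
im=snap('top','t2.png'); C=cloud(im); np.save('/tmp/top.npy',C)
a=cv2.imread('pics/t2.png')[165:305,115:315];cv2.imwrite('pics/t2c.png',cv2.resize(a,None,fx=4,fy=4,interpolation=cv2.INTER_CUBIC))
```

```text
t 9.95 pos [0.4965 0.3565 0.1741] yaw 93.14 q [ 0.5   0.06  1.7  -0.    1.38  0.45] shift cm [-21.11   1.21   0.  ] turn -0.16 F [-0.9  0.8 -0.5] open 4.03
```

View pics/t2c.png

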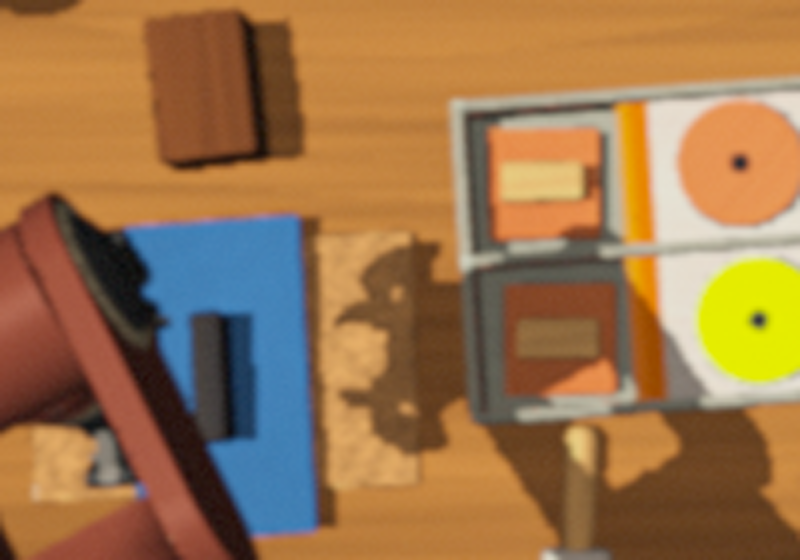

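Lid is standing on the mat. The bricks' handles are at crop (543,181) in bay b and (558,338) in bay a, both along the lane.

Run:
```python
from h import *
im=snap('top');C=cloud(im)
a=np.radians(YAW);Rm=np.array([[np.cos(a),np.sin(a)],[-np.sin(a),np.cos(a)]])
for n,(u,v) in dict(b=(543,181),a=(558,338)).items():
    U,V=115+(u+.5)/4-.5,165+(v+.5)/4-.5
    p=ray(im,U,V,.036); print(n,p.round(4),'case',(Rm@(p[:2]-O)*1000).round(1),'depth z',C[int(V)-1:int(V)+2,int(U)-3:int(U)+4,2].mean().round(4))
    B=C[int(V)-12:int(V)+13,int(U)-14:int(U)+15].reshape(-1,3); H=B[(B[:,2]>.029)&(B[:,2]<.043)]; 
    print(rect(H),(H.mean(0)*1000).round(1)); plan(p[:2],93.3)
```

```text
b [0.6149 0.1517 0.036 ] case [ 46.9 118.9] depth z 0.0352
(array([621.8, 155.6]), array([47.8, 51.2]), 15.55) [616.2 153.9  35.9]
t 10.05 pos [0.4964 0.3565 0.1742] yaw 93.11 q [0.5  0.06 1.7  0.   1.38 0.45] shift cm [-21.1   10.71  -0.  ] turn -0.19 F [ 0.   0.1 -0.7] open 4.03
a [0.5175 0.1431 0.036 ] case [-50.8 115.9] depth z 0.0361
(array([518.5, 143.8]), array([23.2, 49.6]), 1.91) [518.4 144.   35.4]
t 10.05 pos [0.4964 0.3565 0.1742] yaw 93.11 q [0.5  0.06 1.7  0.   1.38 0.45] shift cm [-21.43   0.95   0.  ] turn -0.19 F [ 0.   0.1 -0.7] open 4.03
```

>>> send_rows(
  rows=[
    [4,[-4.2,0.2,0],0],
    [4,[-4.3,0.2,0],0],
    [4,[-4.3,0.2,0],0],
    [4,[-4.3,0.2,0],0],
    [4,[-4.3,0.2,0],0],
    [4,[0,0,4],0],
    [4,[0,0,4],0],
    [4,[0,0,3],0],
    [4,[0,0,1],0],
    [4,[0,0,0],0],
  ],
)

```text
t: 11.3
tool_pos: [0.5185, 0.1435, 0.0542]
tool_rot: [-2.158, -2.283, 0.001]
contact_force: [-0.2, 0.2, 0.2]
opening: 0.0399
grip_force: 0.0
```

Run:
```python
from h import *
plan((.518,.1435),93.3)
snap('scene','s3.png')
a=cv2.imread('pics/s3.png')[180:280,320:440];cv2.imwrite('pics/s3c.png',cv2.resize(a,None,fx=6,fy=6,interpolation=cv2.INTER_CUBIC))
```

```text
t 11.3 pos [0.5185 0.1435 0.0542] yaw 93.22 q [0.13 0.03 1.95 0.   1.16 0.08] shift cm [ 0.   -0.05  0.  ] turn -0.08 F [-0.2  0.2  0.2] open 3.99
```

View pics/s3c.png

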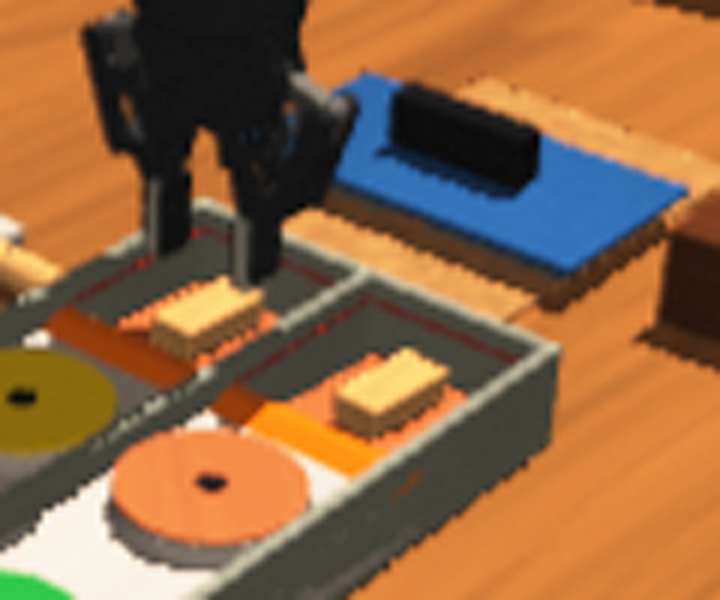

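The fingers, at (165,235) and (255,270), are above and either side of the bay-a handle. The bay-b brick is free.

>>> send_rows(
  rows=[
    [4,[0,0,1.5],0],
    [4,[0,0,1],0],
    [4,[0,0,0.6],0],
    [4,[0,0,0],0],
    [2,[0,0,0],0],
    [1.5,[0,0,0],0],
    [1.5,[0,0,0],0],
    [1.5,[0,0,0],0],
  ],
  newtons=70,
)

```text
t: 12.35
tool_pos: [0.5192, 0.1435, 0.0239]
tool_rot: [2.157, 2.283, 0.002]
contact_force: [1.3, -0.4, 2.0]
opening: 0.0221
grip_force: 70.9
```

>>> send_rows(
  rows=[
    [1.5,[0,0,-0.5],0],
    [1.5,[0,0,-1],0],
    [1.5,[0,0,-2],0],
    [1.5,[0,0,-3],0],
    [1.5,[0,0,-4],0],
    [1.5,[0,0,0],0],
  ],
)

```text
t: 13.1
tool_pos: [0.5214, 0.1439, 0.1329]
tool_rot: [2.154, 2.28, 0.01]
contact_force: [0.5, -0.4, -1.1]
opening: 0.0222
grip_force: 70.5
```

Run:
```python
from h import *
b=np.radians(-5);t=np.array([.489,-.362])
for s in(-45,45): print(t+s/1000*np.array([np.cos(b),np.sin(b)])); plan(t+s/1000*np.array([np.cos(b),np.sin(b)]),85)
```

```text
[ 0.44417124 -0.35807799]
t 13.1 pos [0.5214 0.1439 0.1329] yaw 93.26 q [ 0.13 -0.07  1.91  0.    1.3   0.07] shift cm [-49.67 -10.56  -0.12] turn 8.26 F [ 0.5 -0.4 -1.1] open 2.22
[ 0.53382876 -0.36592201]
t 13.1 pos [0.5214 0.1439 0.1329] yaw 93.26 q [ 0.13 -0.07  1.91  0.    1.3   0.07] shift cm [-5.097e+01 -1.660e+00 -5.000e-02] turn 8.26 F [ 0.5 -0.4 -1.1] open 2.22
```

>>> send_rows(
  rows=[
    [1.5,[-3,-0.6,0],0],
    [1.5,[-4,-0.8,0],0],
    [1.5,[-4,-0.8,0],0],
    [1.5,[-4,-0.8,0],0],
    [1.5,[-4,-0.9,0],0],
    [1.5,[-4,-0.9,0],0],
    [1.5,[-4,-0.9,0],0],
    [1.5,[-4,-0.9,0],0],
    [1.5,[-4,-0.9,0],0],
    [1.5,[-4,-0.9,0],0],
  ],
)

```text
t: 14.35
tool_pos: [0.4557, -0.2514, 0.1268]
tool_rot: [-2.156, -2.282, 0.0]
contact_force: [1.1, 0.3, -1.9]
opening: 0.0221
grip_force: 70.5
```

>>> send_rows(
  rows=[
    [1.5,[-4,-0.9,0],0],
    [1.5,[-4,-0.8,0],0],
    [1.5,[-2.7,-0.4,0],8],
    [1.5,[0,0,3],0],
    [1.5,[0,0,3],0],
    [1.5,[0,0,2],0],
    [1.5,[0,0,0],0],
  ],
)

```text
t: 15.22
tool_pos: [0.4406, -0.357, 0.0456]
tool_rot: [-2.307, -2.124, 0.0]
contact_force: [-0.5, -0.7, -1.9]
opening: 0.0222
grip_force: 70.4
```

Run:
```python
from h import *
plan((.444,-.358),85)
```

```text
t 15.22 pos [ 0.4406 -0.357   0.0456] yaw 85.26 q [-0.81  0.11  1.88  0.    1.15 -0.73] shift cm [-0.07  0.35 -0.  ] turn 0.26 F [-0.5 -0.7 -1.9] open 2.22
```

Descend to TCP z ≈ 0.023 and release.

>>> send_rows(
  rows=[
    [1.5,[0,0.3,1],0],
    [1.5,[0,0,0.8],0],
    [1.5,[0,0,0.3],0],
    [1.5,[0,0,0.2],0],
    [1.5,[0,0,0],0],
  ],
)

```text
t: 15.85
tool_pos: [0.445, -0.359, 0.0254]
tool_rot: [2.311, 2.128, -0.0]
contact_force: [-0.1, 0.2, -1.2]
opening: 0.0217
grip_force: 70.4
```

>>> send_rows(
  rows=[
    [1.5,[0,0,0.15],0],
    [1.5,[0,0,0.1],0],
    [1.5,[0,0,0],0],
    [3,[0,0,0],0],
    [4,[0,0,0],0],
    [4,[0,0,-1.5],0],
    [4,[0,0,-4],0],
    [4,[0,0,-4],0],
    [4,[0,0,-3],0],
    [4,[0,0,0],0],
  ],
)

```text
t: 17.1
tool_pos: [0.4468, -0.3608, 0.1526]
tool_rot: [2.305, 2.122, 0.0]
contact_force: [-0.4, -0.1, 0.1]
opening: 0.0402
grip_force: 0.0
```

Run:
```python
from h import *
plan((.6149,.1517),93.3)
im=snap('top','t4.png')
a=cv2.imread('pics/t4.png')[165:345,215:515];cv2.imwrite('pics/t4c.png',cv2.resize(a,None,fx=2.66,fy=2.66,interpolation=cv2.INTER_CUBIC))
```

```text
t 17.1 pos [ 0.4468 -0.3608  0.1526] yaw 85.26 q [-0.81 -0.01  1.81  0.    1.33 -0.73] shift cm [52.46 12.52 -0.21] turn -8.04 F [-0.4 -0.1  0.1] open 4.02
```

View pics/t4c.png

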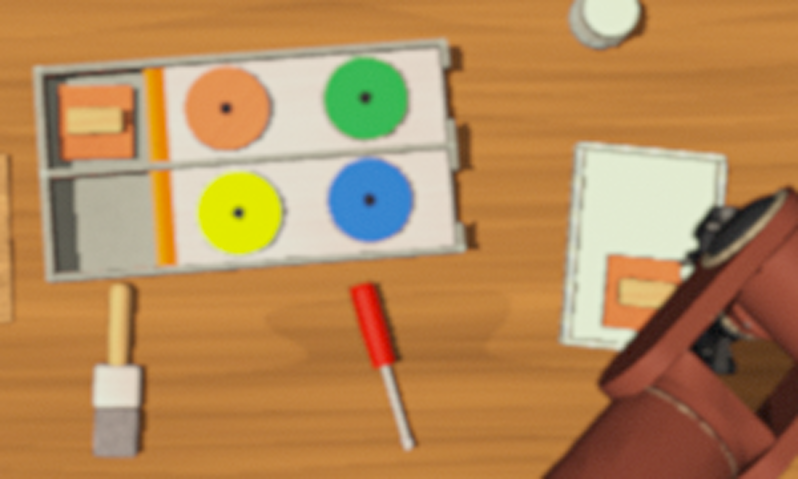

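Brick a lies in the tray's near half, handle at (648,293). The brick in bay b is still at (94,120), and the lap centres are copper (226,108), green (365,98), yellow (238,212) and blue (370,200).

>>> send_rows(
  rows=[
    [4,[4,0.9,0],0],
    [4,[4,0.9,0],0],
    [4,[4,0.9,0],0],
    [4,[4,1,0],0],
    [4,[4,1,0],0],
    [4,[4,1,0],0],
    [4,[4,1,0],0],
    [4,[4.1,1,0],0],
    [4,[4.1,1,0],0],
    [4,[4.1,1,0],0],
  ],
)

```text
t: 18.4
tool_pos: [0.5741, 0.0361, 0.1457]
tool_rot: [-2.31, -2.126, 0.004]
contact_force: [0.1, -0.2, -0.7]
opening: 0.0398
grip_force: 0.0
```

>>> send_rows(
  rows=[
    [4,[4.1,1,0],0],
    [4,[4.1,1,0],0],
    [4,[4,0.8,0],-8],
    [4,[0,0,0],0],
  ],
)

```text
t: 18.9
tool_pos: [0.6121, 0.156, 0.1457]
tool_rot: [-2.152, -2.286, 0.004]
contact_force: [0.1, 0.1, 0.3]
opening: 0.04
grip_force: 0.0
```

Run:
```python
from h import *
im=snap('top');a=np.radians(YAW);Rm=np.array([[np.cos(a),np.sin(a)],[-np.sin(a),np.cos(a)]])
for n,u,v,h in(('brickb',94,120,.036),('cop',226,108,.045),('gre',365,98,.045),('yel',238,212,.045),('blu',370,200,.045),('corner',37,69,.05),('c2',445,42,.05),('c3',463,250,.05),('c4',49,279,.05)):
    p=ray(im,215+(u+.5)/2.66-.5,165+(v+.5)/2.66-.5,h);print(n,p.round(4),(Rm@(p[:2]-O)*1000).round(1))
plan((.6155,.1520),93.3)
```

```text
brickb [0.6151 0.1525 0.036 ] [ 47.1 119.7]
cop [0.6236 0.0297 0.045 ] [48.6 -3.4]
gre [ 0.6313 -0.0994  0.045 ] [  48.9 -132.8]
yel [0.5269 0.0198 0.045 ] [-48.5  -7.7]
blu [ 0.5364 -0.1022  0.045 ] [ -46.1 -130. ]
corner [0.6613 0.2034 0.05  ] [ 96.3 167.9]
c2 [ 0.6821 -0.1744  0.05  ] [  95.3 -210.6]
c3 [ 0.4888 -0.1864  0.05  ] [ -98.4 -211.4]
c4 [0.4677 0.1932 0.05  ] [-97.6 168.8]
t 18.95 pos [0.6119 0.1546 0.1457] yaw 93.32 q [ 0.13  0.13  1.67 -0.    1.34  0.07] shift cm [-0.28  0.34 -0.  ] turn 0.02 F [-0.1 -1.1  0.8] open 3.97
```

>>> send_rows(
  rows=[
    [4,[-0.3,0.3,0],0],
    [4,[0,0,4],0],
    [4,[0,0,4],0],
    [4,[0,0,2.5],0],
    [4,[0,0,1.2],0],
    [4,[0,0,0.5],0],
    [4,[0,0,0],0],
    [2,[0,0,0],0],
    [1.5,[0,0,0],0],
    [1.5,[0,0,0],0],
  ],
)

```text
t: 20.2
tool_pos: [0.6175, 0.1512, 0.0277]
tool_rot: [2.156, 2.282, 0.003]
contact_force: [-0.8, -1.8, 6.0]
opening: 0.0216
grip_force: 70.6
```

>>> send_rows(
  rows=[
    [1.5,[0,0,0],0],
    [1.5,[0,0,-0.5],0],
    [1.5,[0,0,-1],0],
    [1.5,[0,0,-2],0],
    [1.5,[0,0,-3],0],
    [1.5,[0,0,-4],0],
    [1.5,[0,0,0],0],
  ],
)

```text
t: 21.08
tool_pos: [0.6195, 0.1516, 0.1371]
tool_rot: [2.153, 2.279, 0.013]
contact_force: [1.3, -0.0, -0.6]
opening: 0.0216
grip_force: 69.8
```

Run:
```python
from h import *
plan((.5345,-.3660),85)
```

```text
t 21.07 pos [0.6195 0.1516 0.1371] yaw 93.27 q [0.12 0.15 1.67 0.   1.31 0.07] shift cm [-51.19 -11.43  -0.16] turn 8.27 F [ 1.3 -0.  -0.6] open 2.16
```

>>> send_rows(
  rows=[
    [1.5,[-3,-0.6,0],0],
    [1.5,[-4,-0.9,0],0],
    [1.5,[-4,-0.9,0],0],
    [1.5,[-4,-0.9,0],0],
    [1.5,[-4,-0.9,0],0],
    [1.5,[-4,-0.9,0],0],
    [1.5,[-4,-0.9,0],0],
    [1.5,[-4,-0.9,0],0],
    [1.5,[-4,-0.9,0],0],
    [1.5,[-4,-0.9,0],0],
  ],
)

```text
t: 22.32
tool_pos: [0.5505, -0.2441, 0.1299]
tool_rot: [-2.156, -2.283, 0.0]
contact_force: [0.2, -0.3, -1.5]
opening: 0.0217
grip_force: 69.7
```

>>> send_rows(
  rows=[
    [1.5,[-4,-0.9,0],0],
    [1.5,[-4,-0.9,0],0],
    [1.5,[-4.2,-0.9,0],8.3],
    [1.5,[0,0,3],0],
    [1.5,[0,0,3],0],
    [1.5,[0,0,2],0],
    [1.5,[0,0,0],0],
  ],
)

```text
t: 23.2
tool_pos: [0.53, -0.3651, 0.0481]
tool_rot: [-2.313, -2.118, 0.001]
contact_force: [0.1, 0.5, -0.7]
opening: 0.0214
grip_force: 69.7
```

Run:
```python
from h import *
plan((.5345,-.3660),85)
im=snap('top','t5.png')
a=cv2.imread('pics/t5.png')[205:305,400:525];cv2.imwrite('pics/t5c.png',cv2.resize(a,None,fx=5,fy=5,interpolation=cv2.INTER_CUBIC))
```

```text
t 23.2 pos [ 0.53   -0.3651  0.0481] yaw 84.97 q [-0.72  0.27  1.69 -0.    1.18 -0.63] shift cm [-0.05  0.46 -0.  ] turn -0.03 F [ 0.1  0.5 -0.7] open 2.14
```

View pics/t5c.png

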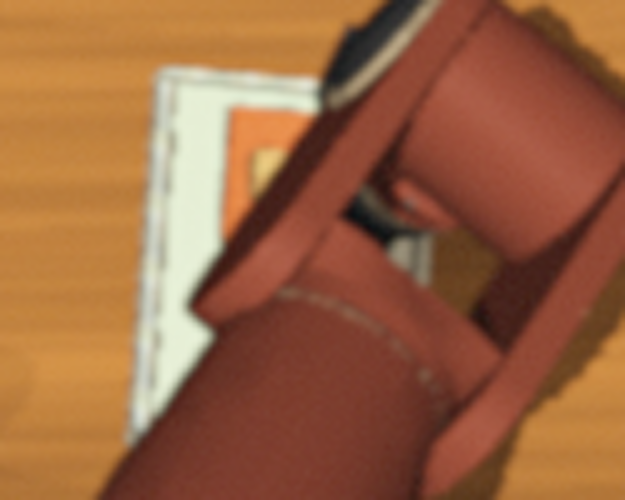

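The held brick sits over the far half of the tray, its edge (235,108) about 11 mm inside the wall. I'll lower and release it.

>>> send_rows(
  rows=[
    [1.5,[0,0.3,1],0],
    [1.5,[0,0,0.6],0],
    [1.5,[0,0,0.3],0],
    [1.5,[0,0,0.1],0],
    [1.5,[0,0,0],0],
  ],
)

```text
t: 23.88
tool_pos: [0.5345, -0.3669, 0.0309]
tool_rot: [2.317, 2.121, 0.0]
contact_force: [0.5, -0.2, -1.8]
opening: 0.0219
grip_force: 69.7
```

>>> send_rows(
  rows=[
    [1.5,[0,0,0.2],0],
    [1.5,[0,0,0.1],0],
    [1.5,[0,0,0.1],0],
    [1.5,[0,0,0],0],
  ],
)

```text
t: 24.38
tool_pos: [0.5344, -0.3668, 0.0268]
tool_rot: [-2.317, -2.122, -0.0]
contact_force: [-0.4, -0.6, -1.9]
opening: 0.0214
grip_force: 69.7
```

>>> send_rows(
  rows=[
    [1.5,[0,0,0.1],0],
    [3,[0,0,0],0],
    [4,[0,0,0],0],
    [4,[0,0,-1.5],0],
    [4,[0,0,-4],0],
    [2,[0,0,-5],-8.3],
    [0,[0,0,0],0],
    [0,[0,0,0],0],
  ],
)

```text
t: 25.38
tool_pos: [0.5345, -0.3669, 0.1315]
tool_rot: [2.157, 2.282, 0.0]
contact_force: [0.2, 0.2, -0.5]
opening: -0.0001
grip_force: 0.0
```

Run:
```python
from h import *
plan(case(-48,-69),93.3)
```

```text
t 25.38 pos [ 0.5345 -0.3669  0.1315] yaw 93.22 q [-0.72  0.18  1.64  0.    1.32 -0.77] shift cm [ 3.253e+01  1.470e+00 -2.000e-02] turn -0.08 F [ 0.2  0.2 -0.5] open -0.01
```

>>> send_rows(
  rows=[
    [0,[4,0.2,0],0],
    [0,[4,0.2,0],0],
    [0,[4.1,0.2,0],0],
    [0,[4.1,0.2,0],0],
    [0,[4.1,0.2,0],0],
    [0,[4.1,0.2,0],0],
    [0,[4.1,0.2,0],0],
    [0,[4,0.1,0],0],
    [0,[0,0,4],0],
    [0,[0,0,0],0],
  ],
)

```text
t: 26.62
tool_pos: [0.5269, -0.0402, 0.0859]
tool_rot: [-2.151, -2.278, 0.009]
contact_force: [-0.8, -0.6, -0.2]
opening: 0.0004
grip_force: 0.0
```

Run:
```python
from h import *
plan(case(-48,-69),93.3)
im=snap('scene','s6.png')
a=cv2.imread('pics/s6.png')[190:370,125:425];cv2.imwrite('pics/s6c.png',cv2.resize(a,None,fx=2.66,fy=2.66,interpolation=cv2.INTER_CUBIC))
```

```text
t 26.62 pos [ 0.5269 -0.0402  0.0859] yaw 93.29 q [-0.22 -0.03  1.95 -0.    1.23 -0.27] shift cm [-0.14  0.4  -0.  ] turn -0.01 F [-0.8 -0.6 -0.2] open 0.04
```

View pics/s6c.png

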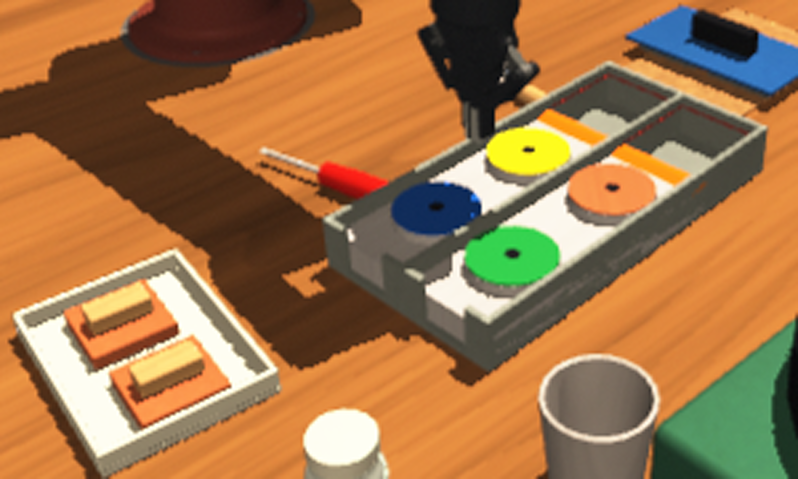

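Both bricks lie flat in the tray, at (120,325) and (170,380). The closed fingers hang above the gap behind the yellow lap.

>>> send_rows(
  rows=[
    [0,[-0.1,0.4,2],0],
    [0,[0,0,1.5],0],
    [0,[0,0,0.7],0],
    [0,[0,0,0],0],
    [0,[0,0,0],0],
  ],
)

```text
t: 27.3
tool_pos: [0.5355, -0.0424, 0.0495]
tool_rot: [2.157, 2.283, 0.001]
contact_force: [0.4, -0.1, 0.1]
opening: -0.0003
grip_force: 0.0
```

Run:
```python
from h import *
plan(case(-48,-69),93.3)
plan(case(-48,78),93.3)
```

```text
t 27.3 pos [ 0.5355 -0.0424  0.0495] yaw 93.25 q [-0.22  0.03  1.96  0.    1.15 -0.27] shift cm [ 0.13 -0.44 -0.  ] turn -0.05 F [ 0.4 -0.1  0.1] open -0.03
t 27.3 pos [ 0.5355 -0.0424  0.0495] yaw 93.25 q [-0.22  0.03  1.96  0.    1.15 -0.27] shift cm [14.83 -0.46 -0.  ] turn -0.05 F [ 0.4 -0.1  0.1] open -0.03
```

>>> send_rows(
  rows=[
    [0,[0,-0.4,0.6],0],
    [0,[0,0,0.4],0],
    [0,[0,0,0],0],
    [0,[0,0,0],0],
    [0,[0.8,0,0],0],
    [0,[0.8,0,0],0],
    [0,[0.8,0,0],0],
    [0,[0.8,0,0],0],
    [0,[0.8,0,0],0],
    [0,[0.8,0,0],0],
  ],
)

```text
t: 28.55
tool_pos: [0.5283, 0.006, 0.0388]
tool_rot: [2.157, 2.284, -0.0]
contact_force: [-0.2, -0.7, 0.6]
opening: 0.0001
grip_force: 0.6
```

Run:
```python
from h import *
plan(case(-48,66),93.3)
```

```text
t 28.55 pos [0.5283 0.006  0.0388] yaw 93.27 q [-0.13  0.03  1.98 -0.    1.13 -0.19] shift cm [ 8.76 -0.01 -0.  ] turn -0.03 F [-0.2 -0.7  0.6] open 0.01
```

>>> send_rows(
  rows=[
    [0,[0.8,0,-0.1],0],
    [0,[0.8,0,0],0],
    [0,[0.8,0,0],0],
    [0,[0.8,0,0],0],
    [0,[0.8,0,0],0],
    [0,[0.8,0,0],0],
    [0,[0.8,0,0],0],
    [0,[0.8,0,0],0],
    [0,[0.8,0,0],0],
    [0,[0.8,0,0],0],
  ],
)

```text
t: 29.8
tool_pos: [0.5234, 0.0859, 0.0395]
tool_rot: [-2.157, -2.283, 0.001]
contact_force: [0.9, -1.1, -0.6]
opening: -0.0001
grip_force: 0.3
```

>>> send_rows(
  rows=[
    [0,[0.7,0,0],0],
    [0,[0,0,0],0],
    [0,[0,0,0],0],
    [0,[-1,0,-2],0],
    [0,[-3,0,-4],0],
    [0,[-5,0,0],0],
    [0,[-5,0,0],0],
  ],
)

```text
t: 30.68
tool_pos: [0.5319, -0.049, 0.101]
tool_rot: [2.156, 2.283, 0.002]
contact_force: [0.0, 0.2, -0.0]
opening: 0.0
grip_force: 0.0
```

Run:
```python
from h import *
im=snap('scene','s7.png')
a=cv2.imread('pics/s7.png')[190:330,225:425];cv2.imwrite('pics/s7c.png',cv2.resize(a,None,fx=4,fy=4,interpolation=cv2.INTER_CUBIC))
C=cloud(snap('top'));a=np.radians(YAW);D=C[...,:2]-O;X=(D@[np.cos(a),np.sin(a)])*1000;Y=(D@[-np.sin(a),np.cos(a)])*1000
for xx in(-70,-48,-26):
    print(xx,[(yy,round(float(np.median(C[(abs(X-xx)<6)&(abs(Y-yy)<6)][:,2]))*1000,1)) for yy in(80,95,110,125,140,155)])
plan(case(48,-68),93.3)
```

```text
-70 [(80, 14.7), (95, 16.9), (110, 18.6), (125, 17.2), (140, 17.8), (155, 5.5)]
-48 [(80, 19.0), (95, 16.7), (110, 16.7), (125, 18.1), (140, 19.2), (155, 5.5)]
-26 [(80, 7.6), (95, 16.1), (110, 19.1), (125, 18.5), (140, 16.7), (155, 6.0)]
t 30.77 pos [ 0.5318 -0.0515  0.1005] yaw 92.95 q [-0.24 -0.05  1.94 -0.    1.25 -0.29] shift cm [1.17 9.57 0.01] turn -0.35 F [ 0.1 -0.2 -0.2] open 0.04
```

View pics/s7c.png

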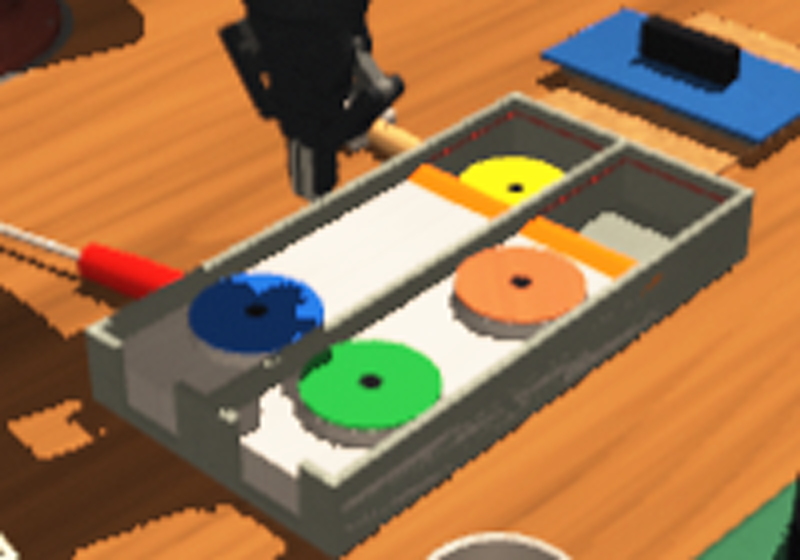

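Yellow lies flat in bay a, with depth readings of about 18 mm across it. Next is copper.

>>> send_rows(
  rows=[
    [0,[0.4,3.2,0],0],
    [0,[0.4,3.2,0],0],
    [0,[0.4,3.2,0],0],
    [0,[0,0,0],0],
    [0,[0,0,2],0],
    [0,[0,0,0],0],
    [0,[0,0,0],0],
  ],
)

```text
t: 31.65
tool_pos: [0.6254, -0.03, 0.079]
tool_rot: [-2.157, -2.283, 0.001]
contact_force: [-0.3, -0.5, -0.4]
opening: 0.0001
grip_force: 0.0
```

Run:
```python
from h import *
plan(case(48,-68),93.3)
```

```text
t 31.65 pos [ 0.6254 -0.03    0.079 ] yaw 93.25 q [-0.17  0.19  1.73  0.    1.22 -0.22] shift cm [-0.49  0.11 -0.  ] turn -0.05 F [-0.3 -0.5 -0.4] open 0.01
```

>>> send_rows(
  rows=[
    [0,[-0.5,0.1,0],0],
    [0,[0,0,1.5],0],
    [0,[0,0,1.5],0],
    [0,[0,0,0.9],0],
    [0,[0,0,0],0],
    [0,[0,0,0],0],
  ],
)

```text
t: 32.4
tool_pos: [0.628, -0.035, 0.041]
tool_rot: [2.157, 2.284, 0.0]
contact_force: [-0.1, -0.6, 0.2]
opening: 0.0002
grip_force: 0.0
```

Run:
```python
from h import *
plan(case(48,66),93.3)
```

```text
t 32.4 pos [ 0.628 -0.035  0.041] yaw 93.27 q [-0.17  0.24  1.74 -0.    1.16 -0.23] shift cm [13.42 -0.13 -0.  ] turn -0.03 F [-0.1 -0.6  0.2] open 0.02
```

>>> send_rows(
  rows=[
    [0,[0.8,-0.1,0.1],0],
    [0,[0.8,0,0],0],
    [0,[0.8,0,0],0],
    [0,[0.8,0,0],0],
    [0,[0.8,0,0],0],
    [0,[0.8,0,0],0],
    [0,[0.8,0,0],0],
    [0,[0.8,0,0],0],
  ],
)

```text
t: 33.4
tool_pos: [0.6232, 0.0293, 0.04]
tool_rot: [2.157, 2.284, 0.0]
contact_force: [1.1, -2.5, 1.2]
opening: 0.0002
grip_force: 1.1
```

Run:
```python
from h import *
plan(case(48,66),93.3)
```

```text
t 33.4 pos [0.6232 0.0293 0.04  ] yaw 93.26 q [-0.07  0.24  1.75 -0.    1.16 -0.13] shift cm [ 6.98 -0.02 -0.  ] turn -0.04 F [ 1.1 -2.5  1.2] open 0.02
```

>>> send_rows(
  rows=[
    [0,[0.8,0,0],0],
    [0,[0.8,0,0],0],
    [0,[0.8,0,0],0],
    [0,[0.8,0,0],0],
    [0,[0.8,0,0],0],
    [0,[0.8,0,0],0],
    [0,[0.8,0,0],0],
    [0,[0.8,0,0],0],
    [0,[0.6,0,0],0],
    [0,[0,0,0],0],
  ],
)

```text
t: 34.65
tool_pos: [0.6189, 0.0992, 0.0396]
tool_rot: [-2.157, -2.284, 0.0]
contact_force: [0.5, -1.0, -0.1]
opening: 0.0001
grip_force: 0.4
```

>>> send_rows(
  rows=[
    [0,[-1,0,-2],0],
    [0,[-3,0,-4],0],
    [0,[-5,0,0],0],
    [0,[-5,0,0],0],
    [0,[-5,0,0],0],
    [0,[-5,0,0],0],
    [0,[0,0,0],0],
    [0,[0,0,0],0],
  ],
)

```text
t: 35.65
tool_pos: [0.6329, -0.1412, 0.101]
tool_rot: [2.158, 2.282, 0.002]
contact_force: [0.2, 0.6, 0.4]
opening: -0.0001
grip_force: 0.0
```

```bash
cat >> h.py <<'E'
def grid(xs,ys):
    C=cloud(snap('top'));a=np.radians(YAW);D=C[...,:2]-O;X=(D@[np.cos(a),np.sin(a)])*1000;Y=(D@[-np.sin(a),np.cos(a)])*1000
    for xx in xs: print(xx,[(yy,round(float(np.median(C[(abs(X-xx)<6)&(abs(Y-yy)<6)][:,2]))*1000,1)) for yy in ys])
E
python3 - <<'E'
from h import *
grid((26,48,70,-48),(80,95,110,125,140,155)); grid((-48,48),range(-200,-70,12))
plan(case(48,-188),93.3)
E
```

```text
26 [(80, 12.5), (95, 17.6), (110, 18.5), (125, 17.6), (140, 17.5), (155, 5.4)]
48 [(80, 16.8), (95, 17.6), (110, 17.9), (125, 15.9), (140, 18.5), (155, 8.0)]
70 [(80, 12.5), (95, 17.9), (110, 19.1), (125, 16.9), (140, 18.2), (155, 6.5)]
-48 [(80, 18.9), (95, 17.8), (110, 16.7), (125, 18.1), (140, 18.4), (155, 7.8)]
-48 [(-200, 446.2), (-188, 447.6), (-176, 446.0), (-164, 450.1), (-152, 452.3), (-140, 456.4), (-128, 458.5), (-116, 457.0), (-104, 449.9), (-92, 439.8), (-80, 447.8)]
48 [(-200, 418.7), (-188, 419.4), (-176, 419.3), (-164, 418.1), (-152, 417.3), (-140, 415.9), (-128, 429.2), (-116, 407.4), (-104, 47.1), (-92, 40.0), (-80, 34.0)]
t 35.75 pos [ 0.6328 -0.14    0.1004] yaw 93.31 q [-0.33  0.21  1.66  0.    1.26 -0.39] shift cm [-1.47 -0.   -0.  ] turn 0.01 F [ 0.3 -0.3  0.4] open 0.01
```

>>> send_rows(
  rows=[
    [0,[-1.9,0,0],0],
    [0,[0,0,3],0],
    [0,[0,0,1],0],
    [0,[0,0,0],0],
    [0,[0,0,0],0],
  ],
)

```text
t: 36.38
tool_pos: [0.6345, -0.16, 0.0608]
tool_rot: [2.156, 2.283, 0.001]
contact_force: [0.1, -0.7, 0.0]
opening: -0.0001
grip_force: 0.0
```

Run:
```python
from h import *
plan(case(48,-191),93.3)
im=snap('scene','s8.png')
a=cv2.imread('pics/s8.png')[190:330,225:425];cv2.imwrite('pics/s8c.png',cv2.resize(a,None,fx=4,fy=4,interpolation=cv2.INTER_CUBIC))
```

```text
t 36.38 pos [ 0.6345 -0.16    0.0608] yaw 93.28 q [-0.36  0.27  1.67 -0.    1.2  -0.42] shift cm [ 0.24 -0.06 -0.  ] turn -0.02 F [ 0.1 -0.7  0. ] open -0.01
```

View pics/s8c.png

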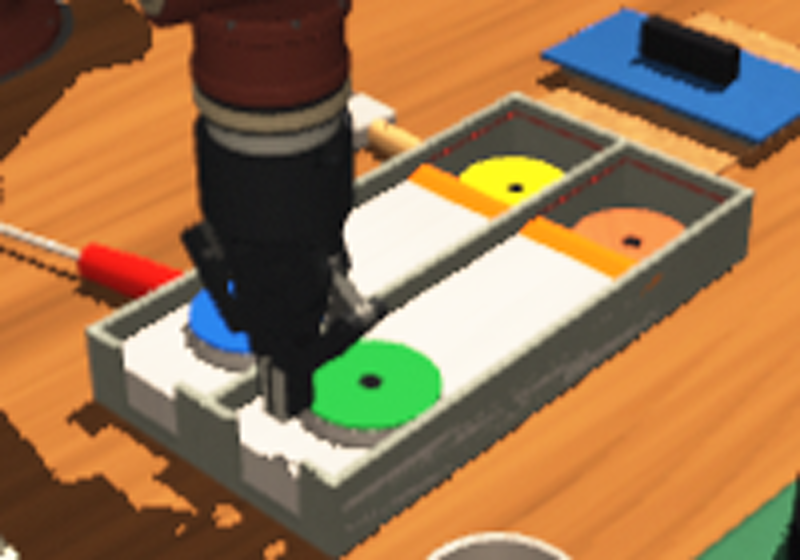

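Copper is flat in bay b, and the fingers hang behind green, in line with the notch at (285,390).

>>> send_rows(
  rows=[
    [0,[0.2,0,1],0],
    [0,[0,0,0.8],0],
    [0,[0,0,0.3],0],
    [0,[0,0,0],0],
    [0,[0,0,0],0],
  ],
)

```text
t: 37.05
tool_pos: [0.6339, -0.1579, 0.039]
tool_rot: [2.157, 2.283, 0.0]
contact_force: [-0.1, 0.7, -0.1]
opening: 0.0002
grip_force: 0.0
```

Run:
```python
from h import *
plan(case(48,66),93.3)
```

```text
t 37.05 pos [ 0.6339 -0.1579  0.039 ] yaw 93.26 q [-0.36  0.3   1.68  0.    1.17 -0.41] shift cm [25.73 -0.03 -0.  ] turn -0.04 F [-0.1  0.7 -0.1] open 0.02
```

>>> send_rows(
  rows=[
    [0,[0.8,0,-0.1],0],
    [0,[0.8,0,0],0],
    [0,[1,0,0],0],
    [0,[1,0,0],0],
    [0,[1,0,0],0],
    [0,[1,0,0],0],
    [0,[1,0,0],0],
    [0,[1,0,0],0],
    [0,[1,0,0],0],
    [0,[1,0,0],0],
  ],
)

```text
t: 38.3
tool_pos: [0.6282, -0.0614, 0.0398]
tool_rot: [-2.157, -2.284, 0.0]
contact_force: [0.4, -2.2, 1.1]
opening: 0.0003
grip_force: 1.0
```

Run:
```python
from h import *
plan(case(48,66),93.3)
```

```text
t 38.3 pos [ 0.6282 -0.0614  0.0398] yaw 93.26 q [-0.22  0.25  1.73 -0.    1.16 -0.27] shift cm [ 1.606e+01 -1.000e-02 -0.000e+00] turn -0.04 F [ 0.4 -2.2  1.1] open 0.03
```

>>> send_rows(
  rows=[
    [0,[0.9,0,0],0],
    [0,[0.9,0,0],0],
    [0,[0.8,0,0],0],
    [0,[0.8,0,0],0],
    [0,[0.8,0,0],0],
    [0,[0.8,0,0],0],
    [0,[0.8,0,0],0],
    [0,[0.8,0,0],0],
    [0,[0.8,0,0],0],
    [0,[0.8,0,0],0],
  ],
)

```text
t: 39.55
tool_pos: [0.6235, 0.0205, 0.0397]
tool_rot: [-2.157, -2.283, -0.0]
contact_force: [-0.6, -1.6, 0.1]
opening: 0.0
grip_force: 0.9
```

>>> send_rows(
  rows=[
    [0,[0.8,0,0],0],
    [0,[0.8,0,0],0],
    [0,[0.8,0,0],0],
    [0,[0.8,0,0],0],
    [0,[0.8,0,0],0],
    [0,[0.8,0,0],0],
    [0,[0.8,0,0],0],
    [0,[0.8,0,0],0],
    [0,[0.8,0,0],0],
    [0,[0,0,0],0],
  ],
)

```text
t: 40.8
tool_pos: [0.6193, 0.0926, 0.0396]
tool_rot: [-2.156, -2.284, -0.0]
contact_force: [0.6, 0.3, -0.7]
opening: 0.0003
grip_force: 0.0
```

>>> send_rows(
  rows=[
    [0,[-1,0,-2],0],
    [0,[-3,0,-4],0],
    [0,[-4,-2,0],0],
    [0,[-4,-2,0],0],
    [0,[-4,-2,0],0],
    [0,[-4,-2,0],0],
    [0,[-4,-1.6,0],0],
    [0,[0,0,0],0],
    [0,[0,0,0],0],
  ],
)

```text
t: 41.92
tool_pos: [0.5377, -0.1537, 0.101]
tool_rot: [2.158, 2.282, 0.002]
contact_force: [-0.0, -0.7, 0.3]
opening: -0.0001
grip_force: 0.0
```

Run:
```python
from h import *
grid((26,48,70,-48),(80,95,110,125,140,155)); 
plan(case(-48,-189.5),93.3)
```

```text
26 [(80, 42.1), (95, 44.9), (110, 40.5), (125, 36.2), (140, 30.2), (155, 5.7)]
48 [(80, 48.3), (95, 45.7), (110, 39.6), (125, 36.1), (140, 32.0), (155, 6.6)]
70 [(80, 45.3), (95, 44.1), (110, 39.0), (125, 36.0), (140, 29.8), (155, 6.3)]
-48 [(80, 18.9), (95, 18.0), (110, 18.3), (125, 16.8), (140, 17.5), (155, 8.6)]
t 41.98 pos [ 0.5378 -0.1531  0.1007] yaw 93.27 q [-0.41  0.01  1.88  0.    1.25 -0.47] shift cm [-0.85 -0.04  0.  ] turn -0.03 F [ 0.1 -0.1  0.2] open 0.04
```

Green still rests on the lip (48 mm at y 80, sloping to 30 at y 140), so it needs a little more push.

Run:
```python
from h import *
plan(case(48,45),93.3)
```

```text
t 41.98 pos [ 0.5378 -0.1531  0.1007] yaw 93.27 q [-0.41  0.01  1.88  0.    1.25 -0.47] shift cm [2.26e+01 9.55e+00 1.00e-02] turn -0.03 F [ 0.1 -0.1  0.2] open 0.04
```

>>> send_rows(
  rows=[
    [0,[4,1.5,0],0],
    [0,[4,1.6,0],0],
    [0,[4,1.6,0],0],
    [0,[4,1.6,0],0],
    [0,[4,1.6,0],0],
    [0,[2.6,1.6,0],0],
    [0,[0,0,2],0],
    [0,[0,0,0],0],
    [0,[0,0,0],0],
  ],
)

```text
t: 43.1
tool_pos: [0.6185, 0.0771, 0.0791]
tool_rot: [-2.157, -2.282, 0.002]
contact_force: [0.6, -0.1, 0.8]
opening: 0.0001
grip_force: 0.0
```

Run:
```python
from h import *
plan(case(48,45),93.3)
```

```text
t 43.1 pos [0.6185 0.0771 0.0791] yaw 93.22 q [ 0.    0.19  1.73 -0.    1.22 -0.05] shift cm [ 0.08  0.17 -0.  ] turn -0.08 F [ 0.6 -0.1  0.8] open 0.01
```

>>> send_rows(
  rows=[
    [0,[0,0.2,2],0],
    [0,[0,0,1.5],0],
    [0,[0,0,0.4],0],
    [0,[0,0,0],0],
    [0,[0.8,0,0],0],
    [0,[0.8,0,0],0],
    [0,[0.6,0,0],0],
    [0,[0.4,0,0],0],
    [0,[0.3,0,0],0],
    [0,[0,0,0],0],
  ],
)

```text
t: 44.35
tool_pos: [0.6196, 0.107, 0.0408]
tool_rot: [2.157, 2.284, 0.0]
contact_force: [0.0, 0.6, 0.5]
opening: -0.0
grip_force: 0.0
```

Run:
```python
from h import *
plan(case(48,74),93.3)
grid((26,48,70),(80,95,110,125,140,155))
```

```text
t 44.35 pos [0.6196 0.107  0.0408] yaw 93.28 q [ 0.05  0.25  1.74 -0.    1.16 -0.  ] shift cm [ 0.   -0.11 -0.  ] turn -0.02 F [0.  0.6 0.5] open -0.0
26 [(80, 350.3), (95, 348.3), (110, 346.7), (125, 373.9), (140, 32.5), (155, nan)]
48 [(80, 358.7), (95, 359.2), (110, 359.0), (125, 365.2), (140, 338.5), (155, nan)]
70 [(80, 355.0), (95, 354.5), (110, 355.4), (125, 357.7), (140, 340.3), (155, nan)]
  return _methods._mean(a, axis=axis, dtype=dtype,
  ret = ret.dtype.type(ret / rcount)
```

>>> send_rows(
  rows=[
    [0,[-0.5,0,-2],0],
    [0,[-2,0,-4],0],
    [0,[-4,-1.6,0],0],
    [0,[-4,-1.6,0],0],
    [0,[-4,-1.6,0],0],
    [0,[-4,-1.6,0],0],
    [0,[-4,-1.6,0],0],
    [0,[-4,-1.6,0],0],
    [0,[0,0,0],0],
    [0,[0,0,0],0],
  ],
)

```text
t: 45.65
tool_pos: [0.5393, -0.1634, 0.1019]
tool_rot: [2.157, 2.282, 0.001]
contact_force: [-0.6, 0.6, 0.1]
opening: -0.0
grip_force: 0.0
```

Run:
```python
from h import *
grid((26,48,70),(80,95,110,125,140,155)); 
plan(case(-48,-190.5),93.3)
```

```text
26 [(80, 13.2), (95, 30.3), (110, 31.0), (125, 29.5), (140, 28.0), (155, 5.1)]
48 [(80, 31.1), (95, 29.9), (110, 30.6), (125, 30.4), (140, 30.6), (155, 25.2)]
70 [(80, 17.9), (95, 29.8), (110, 28.6), (125, 30.1), (140, 30.3), (155, 6.0)]
t 45.7 pos [ 0.5393 -0.1629  0.1016] yaw 93.28 q [-0.43  0.02  1.87  0.    1.25 -0.48] shift cm [ 0.03 -0.14 -0.  ] turn -0.02 F [-0.2 -0.6 -0.2] open 0.01
```

Green is flat now, 30 mm throughout. Blue is the last one.

>>> send_rows(
  rows=[
    [0,[0,-0.1,3],0],
    [0,[0,0,2],0],
    [0,[0,0,0.8],0],
    [0,[0,0,0.2],0],
    [0,[0,0,0],0],
    [0,[0,0,0],0],
  ],
)

```text
t: 46.45
tool_pos: [0.5385, -0.1636, 0.0417]
tool_rot: [2.156, 2.283, 0.001]
contact_force: [-0.2, 0.2, -0.5]
opening: -0.0
grip_force: 0.0
```

Run:
```python
from h import *
plan(case(-48,74),93.3)
```

```text
t 46.45 pos [ 0.5385 -0.1636  0.0417] yaw 93.26 q [-0.43  0.1   1.9   0.    1.14 -0.48] shift cm [ 2.655e+01 -7.000e-02 -2.000e-02] turn -0.04 F [-0.2  0.2 -0.5] open -0.0
```

>>> send_rows(
  rows=[
    [0,[0.8,0,0.15],0],
    [0,[0.8,0,0],0],
    [0,[1,0,0],0],
    [0,[1,0,0],0],
    [0,[1,0,0],0],
    [0,[1,0,0],0],
    [0,[1,0,0],0],
    [0,[1,0,0],0],
    [0,[1,0,0],0],
    [0,[1,0,0],0],
  ],
)

```text
t: 47.7
tool_pos: [0.5324, -0.0669, 0.0394]
tool_rot: [2.157, 2.284, 0.0]
contact_force: [0.8, -1.4, 1.1]
opening: 0.0
grip_force: 0.9
```

Run:
```python
from h import *
plan(case(-48,74),93.3)
```

```text
t 47.7 pos [ 0.5324 -0.0669  0.0394] yaw 93.26 q [-0.26  0.05  1.96 -0.    1.13 -0.32] shift cm [ 1.686e+01 -1.000e-02 -0.000e+00] turn -0.04 F [ 0.8 -1.4  1.1] open 0.0
```

>>> send_rows(
  rows=[
    [0,[0.9,0,-0.05],0],
    [0,[0.9,0,0],0],
    [0,[0.8,0,0],0],
    [0,[0.8,0,0],0],
    [0,[0.8,0,0],0],
    [0,[0.8,0,0],0],
    [0,[0.8,0,0],0],
    [0,[0.8,0,0],0],
    [0,[0.8,0,0],0],
    [0,[0.8,0,0],0],
  ],
)

```text
t: 48.95
tool_pos: [0.5277, 0.015, 0.0398]
tool_rot: [-2.157, -2.284, -0.0]
contact_force: [0.2, -0.4, -0.1]
opening: -0.0002
grip_force: 0.5
```

>>> send_rows(
  rows=[
    [0,[0.8,0,0],0],
    [0,[0.8,0,0],0],
    [0,[0.8,0,0],0],
    [0,[0.8,0,0],0],
    [0,[0.8,0,0],0],
    [0,[0.8,0,0],0],
    [0,[0.8,0,0],0],
    [0,[0.8,0,0],0],
    [0,[0.8,0,0],0],
    [0,[0.8,0,0],0],
  ],
)

```text
t: 50.2
tool_pos: [0.523, 0.095, 0.0396]
tool_rot: [-2.157, -2.283, 0.0]
contact_force: [0.7, -0.5, -0.2]
opening: -0.0003
grip_force: 0.0
```

>>> send_rows(
  rows=[
    [0,[0.4,0,0],0],
    [0,[0,0,0],0],
    [0,[-0.5,0,-2],0],
    [0,[-2,0,-4],0],
    [0,[-4,0,0],0],
    [0,[-4,0,0],0],
    [0,[-4,0,0],0],
    [0,[-4,0,0],0],
    [0,[0,0,0],0],
  ],
)

```text
t: 51.32
tool_pos: [0.5337, -0.0888, 0.1001]
tool_rot: [2.162, 2.279, 0.0]
contact_force: [0.2, 0.2, -0.1]
opening: -0.0002
grip_force: 0.0
```

Run:
```python
from h import *
grid((26,48,70,-26,-48,-70),(80,95,110,125,140,155)); 
plan(case(-48,0),3.3)
im=snap('top','t9.png')
a=cv2.imread('pics/t9.png')[165:345,100:400];cv2.imwrite('pics/t9c.png',cv2.resize(a,None,fx=2.66,fy=2.66,interpolation=cv2.INTER_CUBIC))
```

```text
26 [(80, 15.0), (95, 28.7), (110, 28.8), (125, 28.9), (140, 29.1), (155, 5.4)]
48 [(80, 30.5), (95, 30.8), (110, 29.5), (125, 29.9), (140, 31.0), (155, 27.0)]
70 [(80, 9.3), (95, 29.8), (110, 30.7), (125, 29.8), (140, 30.5), (155, 5.2)]
-26 [(80, 10.3), (95, 30.3), (110, 29.3), (125, 29.6), (140, 30.3), (155, 6.1)]
-48 [(80, 28.5), (95, 31.0), (110, 28.4), (125, 30.7), (140, 29.2), (155, 26.9)]
-70 [(80, 13.6), (95, 30.0), (110, 29.4), (125, 28.2), (140, 30.1), (155, 4.8)]
t 51.38 pos [ 0.5335 -0.0874  0.0999] yaw 93.11 q [-0.3  -0.03  1.92  0.    1.25 -0.35] shift cm [11.51 -0.02  0.  ] turn 89.81 F [ 0.1  0.2 -0.5] open 0.02
```

View pics/t9c.png

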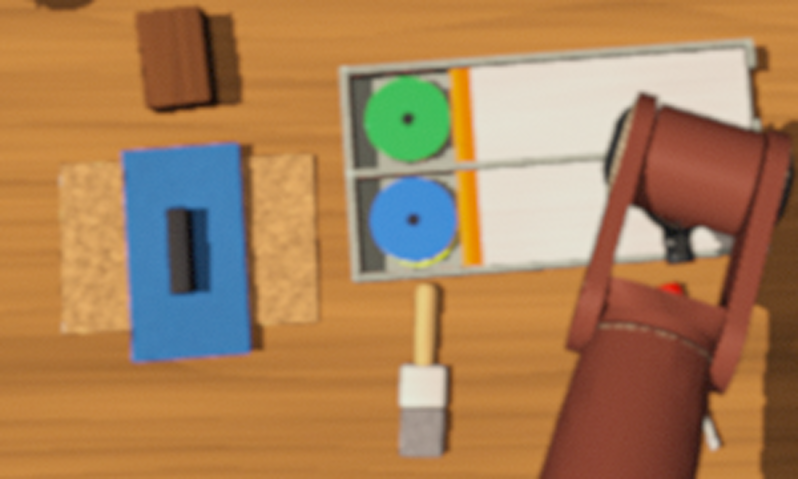

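All four laps lie flat, two in each bay with tops at 30 mm. The lid is still on the mat, handle centre at (180,251).

Run:
```python
from h import *
im=snap('top');C=cloud(im)
u,v=100+180/2.66,165+251/2.66; p=ray(im,u,v,.052);print(p)
H=C[int(v)-20:int(v)+20,int(u)-10:int(u)+10].reshape(-1,3);H=H[(H[:,2]>.042)&(H[:,2]<.06)];print(rect(H))
cs=np.array([ray(im,100+a/2.66,165+b/2.66,.022)[:2] for a,b in((122,150),(240,144),(252,353),(131,361))]);print(cs.round(3),cs.mean(0),[np.degrees(np.arctan2(*(e[::-1]))) for e in(cs[0]-cs[3],cs[1]-cs[2])])
plan((.4967,.3567),3.3)
```

```text
[0.49470263 0.35100761 0.052     ]
(array([495.9, 354.8]), array([78.5, 21.2]), 3.16)
[[0.591 0.412]
 [0.595 0.303]
 [0.401 0.291]
 [0.395 0.403]] [0.49543386 0.35213725] [np.float64(2.8454938079072596), np.float64(3.348645575976707)]
t 51.48 pos [ 0.5333 -0.086   0.0996] yaw 93.26 q [-0.3  -0.03  1.92  0.    1.25 -0.35] shift cm [ 4.44e+01 -1.14e+00  3.00e-02] turn 89.96 F [-0.2 -0.2 -0.2] open 0.02
```

>>> send_rows(
  rows=[
    [0,[2,0,-5],0],
    [0,[4,-0.1,0],0],
    [4,[4,-0.1,0],0],
    [8.5,[4,-0.1,0],0],
    [8.5,[4,-0.1,0],0],
    [8.5,[4,-0.1,0],0],
    [8.5,[4,-0.1,0],0],
    [8.5,[4,-0.1,0],0],
    [8.5,[4,-0.1,0],0],
    [8.5,[4,-0.1,0],0],
  ],
)

```text
t: 52.72
tool_pos: [0.5016, 0.2949, 0.1497]
tool_rot: [-2.155, -2.286, 0.0]
contact_force: [0.5, 0.5, -0.5]
opening: 0.0849
grip_force: 0.0
```

>>> send_rows(
  rows=[
    [8.5,[4,-0.1,0],0],
    [8.5,[2.5,-0.2,0],10],
    [8.5,[0,0,0],10],
    [8.5,[0,0,0],10],
    [8.5,[0,0,0],10],
    [8.5,[0,0,0],10],
    [8.5,[0,0,0],10],
    [8.5,[0,0,0],10],
    [8.5,[0,0,0],10],
    [8.5,[0,0,0],10],
  ],
)

```text
t: 53.98
tool_pos: [0.495, 0.3582, 0.1496]
tool_rot: [-3.14, -0.083, 0.001]
contact_force: [0.1, -0.5, -0.3]
opening: 0.0851
grip_force: 0.0
```

>>> send_rows(
  rows=[
    [8.5,[0,0,0],0],
    [8.5,[0,0,0],0],
  ],
)

```text
t: 54.22
tool_pos: [0.4956, 0.3577, 0.1497]
tool_rot: [3.14, 0.095, -0.0]
contact_force: [-0.2, 0.2, 0.5]
opening: 0.0847
grip_force: 0.0
```

Run:
```python
from h import *
plan((.4967,.3567),3.3)
```

```text
t 54.23 pos [0.4956 0.3577 0.1497] yaw 3.46 q [0.5  0.08 1.72 0.   1.34 2.01] shift cm [ 0.1   0.11 -0.  ] turn 0.16 F [-0.2  0.2  0.5] open 8.47
```

>>> send_rows(
  rows=[
    [8.5,[0.1,0.1,4],0.2],
    [8.5,[0,0,4],0],
    [8.5,[0,0,2.5],0],
    [8.5,[0,0,1.2],0],
    [8.5,[0,0,0.6],0],
    [8.5,[0,0,0],0],
    [8.5,[0,0,0],0],
  ],
)

```text
t: 55.1
tool_pos: [0.4982, 0.3567, 0.0282]
tool_rot: [-3.139, -0.084, -0.003]
contact_force: [0.7, -0.1, -0.4]
opening: 0.0853
grip_force: 0.0
```

>>> send_rows(
  rows=[
    [3,[0,0,0.1],0],
    [1.5,[0,0,0],0],
    [1,[0,0,0],0],
    [1,[0,0,0],0],
    [1,[0,0,0],0],
    [1,[0,0,0],0],
    [1,[0,0,0],0],
  ],
  newtons=90,
)

```text
t: 55.98
tool_pos: [0.4975, 0.3564, 0.0262]
tool_rot: [-3.14, -0.084, -0.001]
contact_force: [0.1, -0.6, 2.9]
opening: 0.0183
grip_force: 90.6
```

>>> send_rows(
  rows=[
    [1,[0,0,-0.5],0],
    [1,[0,0,-1],0],
    [1,[0,0,-2],0],
    [1,[0,0,-4],0],
    [1,[0,0,-4],0],
    [1,[0,0,0],0],
    [1,[0,0,0],0],
  ],
)

```text
t: 56.85
tool_pos: [0.4968, 0.356, 0.1405]
tool_rot: [3.14, 0.084, -0.001]
contact_force: [0.4, 0.4, -4.5]
opening: 0.0184
grip_force: 90.1
```

Run:
```python
from h import *
plan((.5689,.1485),3.3)
```

```text
t 56.85 pos [0.4968 0.356  0.1405] yaw 3.06 q [ 0.5   0.09  1.73 -0.    1.32  2.02] shift cm [ 6.09 21.1   0.  ] turn -0.24 F [ 0.4  0.4 -4.5] open 1.84
```

>>> send_rows(
  rows=[
    [1,[1,3.5,0],0],
    [1,[1,3.5,0],0],
    [1,[1,3.5,0],0],
    [1,[1,3.5,0],0],
    [1,[1.1,3.5,0],0],
    [1,[1.1,3.6,0],-0.2],
    [1,[0,0,2],0],
    [1,[0,0,2],0],
    [1,[0,0,0],0],
    [1,[0,0,0],0],
  ],
)

```text
t: 58.1
tool_pos: [0.57, 0.1496, 0.1003]
tool_rot: [3.14, 0.091, -0.001]
contact_force: [0.1, -0.0, -2.2]
opening: 0.0187
grip_force: 89.9
```

Run:
```python
from h import *
plan((.5697,.1482),3.26)
im=snap('top');C=cloud(im);P=C[180:275,215:290].reshape(-1,3);z=np.median(P[(P[:,2]>.085)&(P[:,2]<.105)][:,2]);print(z)
L=blob(im,C,(100,100,50),(125,255,255),(.07,.115),(.44,.72,.05,.25));print(rect(L),L.min(0),L.max(0),(L.mean(0)*1000).round(1))
cv2.imwrite('pics/t10c.png',cv2.resize(im['frame'][165:285,200:400,::-1],None,fx=4,fy=4,interpolation=cv2.INTER_CUBIC))
```

```text
t 58.1 pos [0.57   0.1496 0.1003] yaw 3.33 q [0.13 0.08 1.81 0.   1.25 1.64] shift cm [-0.03  0.14  0.  ] turn 0.07 F [ 0.1 -0.  -2.2] open 1.87
0.09565145886340765
(array([569.3, 147.1]), array([193. , 106.4]), 3.36) [0.47601211 0.08898516 0.08770388] [0.6669819  0.20428624 0.11277944] [546.6 150.3  95.9]
```

View pics/t10c.png

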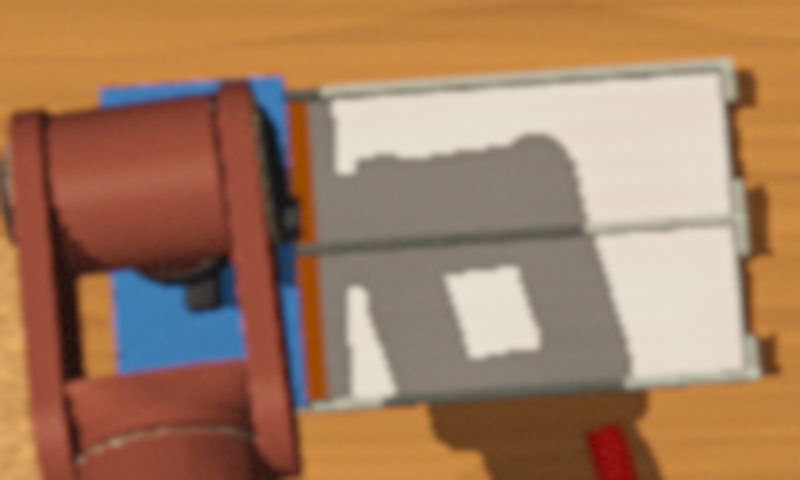

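The lid is held level above the bays, plate rectangle yaw 3.36°, aligned with the case. I'll lower it in small steps, watching the force.

>>> send_rows(
  rows=[
    [1,[0,0.1,1.5],0],
    [1,[0,0,1],0],
    [1,[0,0,0],0],
    [1,[0,0,0],0],
    [1,[0,0,0],0],
  ],
)

```text
t: 58.78
tool_pos: [0.571, 0.1478, 0.0764]
tool_rot: [-3.14, -0.089, -0.002]
contact_force: [0.9, -0.3, -3.2]
opening: 0.0185
grip_force: 90.0
```

Run:
```python
from h import *
plan((.5697,.1482),3.26)
```

```text
t 58.77 pos [0.571  0.1478 0.0764] yaw 3.25 q [0.13 0.11 1.82 0.   1.21 1.64] shift cm [-0.12 -0.04 -0.  ] turn -0.01 F [ 0.9 -0.3 -3.2] open 1.85
```

>>> send_rows(
  rows=[
    [1,[-0.1,0,0.3],0],
    [1,[0,0,0.2],0],
    [1,[0,0,0.2],0],
    [1,[0,0,0.2],0],
    [1,[0,0,0],0],
  ],
)

```text
t: 59.4
tool_pos: [0.5693, 0.1477, 0.0665]
tool_rot: [3.14, 0.089, -0.001]
contact_force: [0.1, -0.3, -2.8]
opening: 0.0183
grip_force: 90.0
```

>>> send_rows(
  rows=[
    [1,[0,0,0.2],0],
    [1,[0,0,0.2],0],
    [1,[0,0,0.1],0],
    [1,[0,0,0.1],0],
    [1,[0,0,0],0],
  ],
)

```text
t: 60.02
tool_pos: [0.5694, 0.1478, 0.0607]
tool_rot: [-3.14, -0.089, 0.0]
contact_force: [0.1, -0.0, -1.7]
opening: 0.0187
grip_force: 90.0
```

>>> send_rows(
  rows=[
    [1,[0,0,0.1],0],
    [1,[0,0,0.1],0],
    [1,[0,0,0],0],
  ],
)

```text
t: 60.4
tool_pos: [0.5697, 0.1478, 0.0602]
tool_rot: [3.14, 0.089, -0.0]
contact_force: [-4.6, -2.3, 4.5]
opening: 0.0184
grip_force: 91.3
```

Contact came at exactly the expected height. Release, retreat, and check.

>>> send_rows(
  rows=[
    [1,[0,0,0],0],
    [3,[0,0,0],0],
    [5,[0,0,0],0],
    [5,[0,0,-2],0],
    [5,[0,0,-5],0],
    [5,[0,0,-5],0],
    [5,[-2,5,-3],0],
    [5,[-2,5,0],0],
    [5,[-2,5,0],0],
    [5,[-2,5,0],0],
  ],
)

```text
t: 61.65
tool_pos: [0.5007, -0.0579, 0.2108]
tool_rot: [3.139, 0.09, 0.004]
contact_force: [0.5, 0.1, 0.8]
opening: 0.0499
grip_force: 0.0
```

>>> send_rows(
  rows=[
    [5,[-2,5,0],0],
    [5,[-2,5,0],0],
    [5,[0,5,0],0],
    [5,[0,5,0],0],
    [5,[0,0,0],0],
  ],
)

```text
t: 62.28
tool_pos: [0.4724, -0.2613, 0.2105]
tool_rot: [3.139, 0.083, 0.002]
contact_force: [-0.0, 0.6, -1.3]
opening: 0.0497
grip_force: 0.0
```

Run:
```python
from h import *
im=snap('top','t11.png');C=cloud(im);a=np.radians(YAW);D=C[...,:2]-O
X=(D@[np.cos(a),np.sin(a)])*1000;Y=(D@[-np.sin(a),np.cos(a)])*1000
for x,y in((-85,80),(-85,119),(-85,160),(85,80),(85,119),(85,160),(0,80),(0,160),(0,119)): 
    m=(abs(X-x)<8)&(abs(Y-y)<6); print((x,y),(np.median(C[m][:,2])*1000).round(1))
L=blob(im,C,(100,100,50),(125,255,255),(.05,.063),(.44,.72,.05,.25));print(rect(L))
snap('scene','s11.png')
print(ctrl.get_obs()['tool_pos'])
a=cv2.imread('pics/s11.png')[130:370,120:520];cv2.imwrite('pics/s11c.png',cv2.resize(a,None,fx=2,fy=2,interpolation=cv2.INTER_CUBIC))
```

```text
(-85, 80) 54.8
(-85, 119) 56.2
(-85, 160) 54.8
(85, 80) 56.5
(85, 119) 57.2
(85, 160) 56.2
(0, 80) 55.7
(0, 160) 57.0
(0, 119) 86.8
(array([568. , 145.2]), array([194.8, 106.4]), 3.5)
[ 0.47250947 -0.25855022  0.20980168]
```

View pics/s11c.png

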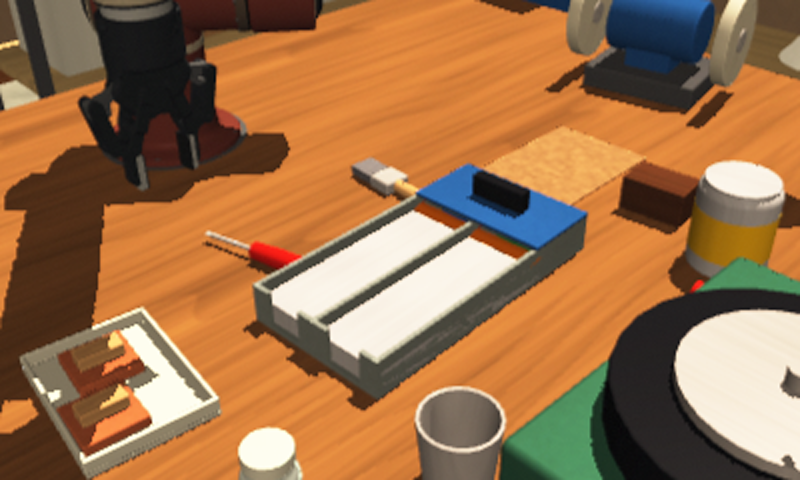

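The lid is seated, with the plate top at about 56 mm all round. The second brick in the tray has shifted, now at about (105,415), so I'll check that it is still flat inside.

>>> send_rows(
  rows=[
    [5,[2,-5,0],0],
    [5,[2,-5,0],0],
    [5,[2,-5,0],0],
    [5,[0,-5,0],0],
    [5,[0,0,0],0],
  ],
)

```text
t: 63.0
tool_pos: [0.5205, -0.0511, 0.2093]
tool_rot: [-3.139, -0.1, -0.001]
contact_force: [0.6, 0.7, -0.1]
opening: 0.0499
grip_force: 0.0
```

Run:
```python
from h import *
im=snap('top');C=cloud(im)
m=blob(im,C,(0,120,60),(14,255,255),(.012,.03),(.39,.59,-.45,-.27))
hsv=cv2.cvtColor(im['frame'],cv2.COLOR_RGB2HSV)
n,l=cv2.connectedComponents((cv2.inRange(hsv,(0,110,60),(14,255,255))>0).astype(np.uint8))
for i in range(1,n):
    P=C[l==i]; 
    if len(P)>150 and abs(np.median(P[:,0])-.49)<.11 and abs(np.median(P[:,1])+.36)<.1:
        c=np.linalg.lstsq(np.c_[P[:,:2]-P[:,:2].mean(0),np.ones(len(P))],P[:,2],rcond=None)[0]; print(len(P),rect(P),'slope',c.round(3))
cv2.imwrite('pics/t12c.png',cv2.resize(im['frame'][205:305,400:525,::-1],None,fx=5,fy=5,interpolation=cv2.INTER_CUBIC))
```

```text
515 (array([ 522.9, -394.8]), array([71.5, 67. ]), 85.05) slope [-0.013  0.013  0.019]
516 (array([ 457.3, -187.6]), array([412. ,  68.4]), 86.49) slope [-0.089  3.048  0.037]
```

View pics/t12c.png

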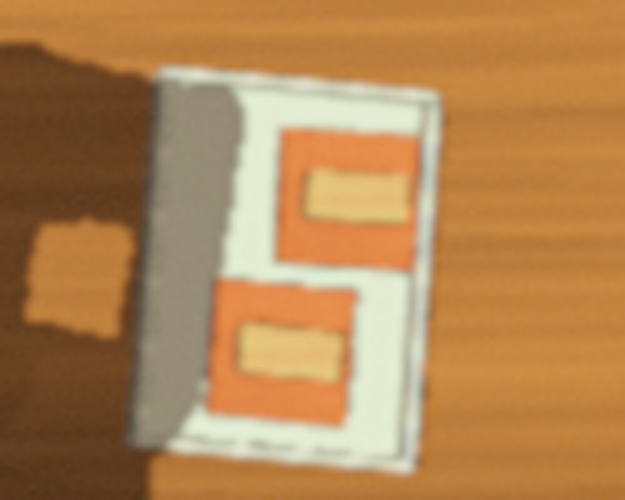

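Both bricks lie flat inside the tray. The far one, handle at (357,195), was knocked against the wall, but its slope is about 0 and its slab top is at 19 mm. Handing in.

```bash
python3 -c "
from station import ctrl
print(ctrl.finish_job())"
```

```text
the job is handed in; nothing more can be done
None
```

The job is handed in at about 63 s: both bricks lie flat in the tray (one was knocked against the tray wall but stayed inside), all four laps were pushed over the lip and lie flat two to a bay, and the lid is back on and fully seated.

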